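# Fit a sanding drum to the isolated bobbin sander

### The arm

A 6-joint arm with a two-finger parallel gripper is mounted at the origin on the work surface. World frame = base frame: x ahead of the robot, y to its left, z up, the work surface at z = 0. Lengths are in m, angles in degrees, forces in N, time in s.
With the tool pointing down it reaches from about 0.4 to 0.825 m from the base axis. Payload 7 kg.
Tool frame: the origin (TCP) lies at the very end of the fingers, on their centre line; the grasp point (between the pads) lies 19 mm behind it (ctrl.grip_depth is the z of the grasp point in the tool frame, in m); z points along the fingers, y is the direction in which the jaws open and shut (so a half turn about z gives the same grasp; the last joint's range is limited). The gripper opens to 88 mm and grips with 3 to 60 N. Pads are 19 mm wide; open, the fingers measure 130 mm over their backs; the gripper's body (78 mm by 193 mm) begins 47 mm behind the grasp point.
Start: joints at [82.798, 20.546, 0.682, 0, -70.136, -16.507], TCP at [0.271, 0.618, 0.227] pointing down, gripper open.
Joint ranges: [-176.03, 176.03], [-82.01, 121.73], [-58.28, 71.71], [-173.87, 95.51], [-174.79, -0.11], [-173.66, 173.66]. Speed limits (degrees/s): [136.94, 136.94, 172.46, 180, 180, 180].

### API

Orientations are given as [roll, pitch, yaw] about the fixed x, y, z axes, in that order (R = Rz(yaw) Ry(pitch) Rx(roll)).
In Python, from plant import telemetry, snapshot, job, models, ctrl gives the robot as it stands.
- The arm moves only by the tool jog_arm, never from a script. Its argument "targets" is text: rows parted by semicolons, each of 7 numbers parted by spaces: the shift along the tool's x, y, z in m, then the turn, a rotation vector about the tool's x, y, z in degrees, then the gripper command: -1 is shut, 1 is fully open, values between are in proportion. A call has exactly 8 rows; each row is the pose to reach, as a shift and turn from the pose measured when the call began, along the tool's axes at that moment; what a row does not reach only later rows make up. A row lasts 1/8 s, in which the tool goes at most 62.5 mm and 10.7 degrees, less where a joint would pass 70% of its speed; a pose out of reach is approached as far as the arm can. A call with a gripper value outside its range is refused whole. The fingers move at their own pace and stop on an object; the grip force is fixed at half the most. Time passes only in rows, so rows that repeat a pose let the fingers close, or fill a call up. It gives the time, the measured TCP pose, the force and the opening at its end, in the units of the state.
- telemetry.get_obs(): the state, without advancing time (a new reading comes with each control period).
- snapshot(name): name is "scene" or "top"; returns a dict with "img" (420x560x3 uint8, red, green, blue), "range_z" (420x560 float32, m along the optical axis (not along the pixel's ray), 0 where there is no reading), "intrinsics" (3x3 intrinsics, pixels), "k1" (the pictures are not rectified: a ray, as slopes to the right and down, at radius r is drawn at 1 + k1 r^2 times it, then the intrinsics apply), "R" (3x3) and "t" (3): a world point X has camera coordinates R X + t. Camera axes: x right, y down, z forward; pixel columns grow to the right and rows downward; lengths in m; the calibration is good to about 2 mm. A picture is of the moment at which its call begins.
- job.close_job(): hands the job in, once; it reports no verdict.
Trained networks look in a picture, given as the dict that the camera call returned (one of the last four; its "shot" number tells which), for a name from the list of things; names that differ only in an ending like _2 or _b are one class to them, and where a whole thing is asked for, a point or a joint stands for the part that bears it (a point fixed in the world has none). Each returns a list of dicts, best first, with "conf" (0 to 1); they miss things now and then, are a little off and sometimes report something else, mostly with a low value. They report only what shows in the picture. A call takes as long as a camera call. They do not tell look-alikes from the thing itself.
- models.cut_out(name, picture): "region" (420x560 bool, what is visible of it) and "uv" ([column, row] in pixels, amid what is visible of it).
- models.spot_point(name, picture): "uv" ([column, row] in pixels: a listed point, or the origin of a listed thing).
The state is a dict: "clock": time; "joint_pos": joint angles; "qvel": joint speeds; "tau": joint torques, N m; "tool_pos": TCP position; "orientation": TCP orientation; "force": force on the tool from outside, world axes, zero at the start; "moment": the same for the moment, N m; "opening": finger opening in m.
Only numpy, scipy, OpenCV 4.12 (cv2) and the standard library are available. Lean on these libraries where they do the work, as an engineer would, in place of code of your own. Each camera call takes 0.05 s, during which the arm holds its last target.

### The job

Get the bobbin sander ready for a big gourd rim: first make it safe by turning the rotary isolator on its console from on to off, a quarter turn anticlockwise until the black bar handle lies straight across the console, and leave it off. Then take the fattest of the three sanding drums off its leaning rack peg and lower it by hand, without letting it drop, over the sander's bare upright spindle until it sits fully home on the seat. Let go of it, and leave the other two drums on their pegs and everything else where it is; I will put the washer and nut on myself.

Things in the scene. Friction and masses are not known exactly. Their poses are not given: they have to be found in the camera images.
- sander: Bobbin sander let into the bench, fixed. Grey cast plate 300 x 300 mm, top 42 mm above the bench; origin on the bench under the spindle at its middle; x away from the operator's side, y to the machine's left, z up. A thin half-round dust shroud 85 mm from the spindle on the +x side rises 34 mm above the plate; an outlet pipe 92 mm tall stands at x = 178 mm. Isolator console on the right (-y).
- spindle_seat (a point): Centre of the round steel seat (44 mm across, 5 mm proud of the plate, 47 mm above the bench) at the foot of the sander's upright spindle; a drum's lower end rests on it. Axes as the sander's. The bare steel spindle is 16 mm thick up to 82 mm above the seat.
- spindle_tip (a point): Top end of the spindle, on its axis, 108 mm above the seat. The uppermost 20 mm are a threaded end 12 mm thick, chamfered at the top, with a short cone below it down to the 16 mm shaft. Axes as the sander's.
- isolator (a joint): Rotary handle of the isolator. 1.571 = on (bar pointing up the console's slope), 0 = off (bar straight across the console, its white pointer mark to the machine's left, +y). From on to off it turns anticlockwise seen from above. An over-centre spring gives a detent at both ends, at most 0.13 N m; past the middle the handle snaps on by itself to the end stop.
- isolator_top (a point): Middle of the top of the isolator's bar handle, on its turning axis. Black bar 46 mm long, 14 mm thick, 28 mm high, on a disc 48 mm across and 6 mm thick, on the grey 88 x 88 mm console right of the plate. z is the turning axis, out of the console's face, leaning 25 degrees from vertical to the operator's side (-x); y lies along the bar to its pointer mark. Turns with the handle.
- drum_large_mid (a point): Middle of the fattest sanding drum: a tube 50 mm across, 90 mm long, brown abrasive on black rubber, 19 mm bore right through, same at both ends. z lies along the bore; at the start +z is its free upper end, leaning 35 degrees from vertical to the rack's front (robot's side), and y runs along the row of pegs.
- drum_large: The same fattest drum, 0.15 to 0.31 kg: origin at the centre of its lower end (45 mm below its middle), same axes. It starts on one of the rack's three pegs, lower end on the sloping face; draw it off along its z by at least 60 mm, the peg's length.
- drum_rack: Fixed wooden rack 280 mm wide, no higher than 85 mm without drums, its face sloping to the front; origin at the middle of its footprint on the bench, x to its back, y to its left, z up. Three pegs, 13 mm thick and 60 mm long, stand at y = -95, 0 and +95 mm; their feet are at x = -7 mm, 46 mm above the bench; they lean 35 degrees from vertical towards -x.
- drum_mid: The medium drum, 38 mm across, 90 mm long, on another peg of the rack; origin at the centre of its lower end, z along its bore. Stays there.
- drum_small: The thin drum, 28 mm across, 90 mm long, on another peg of the rack; origin at the centre of its lower end, z along its bore. Stays there.
- washer: Steel washer, 36 mm across, 3 mm thick, lying on the sander's plate near its front edge; origin at the centre of its underside. Stays there.
- nut: Steel nut, 28 mm across, 14 mm high, lying on the sander's plate near its front edge; origin at the centre of its underside. Stays there.
- gourd: Natural double-bulbed gourd, 105 mm across, about 190 mm tall with its stem, standing on the bench at the right, beyond the isolator; origin at the centre of its underside. Stays there.
- gourd_bowl: Bowl cut from a gourd, 116 mm across the rim, 50 mm high, on the bench near the robot; origin at the centre of its underside. Stays there.
- mug: White mug, 74 mm across, 85 mm high, on the bench at the left; origin at the centre of its underside. Stays there.
- brush: Wooden-handled brush lying on the bench at the far right; origin under its middle. Stays there.
Not all that is in view belongs to the job. What is shaped like the drum_large but green or pink is not meant.

How it is judged (in metres and radians):
On the way:
1. the isolator is turned off before the drum comes to the spindle (value of joint isolator below 0.12 rad and horizontal distance between drum_large_mid and spindle_seat above 0.05 m), for 0.2 s.
At the end, for the whole second after the job is handed in: Isolator off (within 0.12 rad). Fat drum at rest over the spindle, its middle within 5 mm of the spindle axis and 41 to 49 mm above the seat (45 is home), parallel to the spindle within 0.06 rad. Both other drums, washer, nut, gourd, bowl, mug and brush within 25 mm of where they started (value of joint isolator below 0.12 rad and horizontal distance between drum_large_mid and spindle_seat below 0.005 m and z of drum_large_mid in the frame of spindle_seat between 0.041 and 0.049 m and angle between the z axis of drum_large_mid and the z axis of spindle_seat, either way round below 0.06 rad and linear speed of drum_large below 0.02 m/s and distance of each of drum_mid, drum_small, washer, nut, gourd, gourd_bowl, mug, brush from where it was at the start of the episode below 0.025 m); the robot touches nothing.
It fails at once if the drum is dropped down the spindle (faster than 0.5 m/s while around it) (horizontal distance between drum_large_mid and spindle_seat below 0.015 m and z of drum_large_mid in the frame of spindle_seat below 0.15 m and linear speed of drum_large above 0.5 m/s).
It fails at once if one of the other two drums is moved by more than 25 mm (distance of any of drum_mid, drum_small from where it was at the start of the episode above 0.025 m).
It fails at once if the washer, nut, gourd, gourd bowl, mug or brush is moved by more than 25 mm (distance of any of washer, nut, gourd, gourd_bowl, mug, brush from where it was at the start of the episode above 0.025 m).
It also fails if it takes over 64 s, if anything falls off the work surface, if the arm or the gripper's body presses on something with over 40 N, if the wrist force passes 120 N, or if a joint passes its speed limit or range.

## Working session

There is one attempt and no reset: what is moved stays moved. The work goes in short steps, Python scripts to look and compute and a tool call to move; the robot and the scene stay as the last step left them, time stands still between calls to the robot, and variables do not carry over. Pictures are saved under pics/ and viewed, and the job is handed in when it is done.

Besides the shell and the picture viewer there is one more tool, called as name(argument=value, ...) on one line, values as JSON. jog_arm: Moves the arm, as the interface text tells. Its arguments: {"type":"object","properties":{"targets":{"type":"string"}},"required":["targets"]}

```bash
ls; mkdir -p pics; cat > h.py <<'E'
import numpy as np, cv2
from plant import telemetry, snapshot, job, models, ctrl
from scipy.spatial.transform import Rotation as Ro
def ray(p,uv):
    K=np.array(p["intrinsics"]);k=p["k1"]
    d=np.array([(uv[0]-K[0,2])/K[0,0],(uv[1]-K[1,2])/K[1,1]]);s=d.copy()
    for _ in range(20): s=d/(1+k*(s@s))
    return np.array([s[0],s[1],1.])
def w(p,uv,z=None,worldz=None):
    r=ray(p,uv);R=np.array(p["R"]);t=np.array(p["t"])
    c=-R.T@t; d=R.T@r
    if worldz is not None: return c+d*(worldz-c[2])/d[2]
    if z is None: z=p["range_z"][int(round(uv[1])),int(round(uv[0]))]
    return c+d*z
def cloud(p):
    K=np.array(p["intrinsics"]);k=p["k1"];H,W=p["range_z"].shape
    u,v=np.meshgrid(np.arange(W),np.arange(H))
    d=np.stack([(u-K[0,2])/K[0,0],(v-K[1,2])/K[1,1]],-1);s=d.copy()
    for _ in range(20): s=d/(1+k*(s**2).sum(-1,keepdims=True))
    z=p["range_z"][...,None]
    c=np.concatenate([s*z,z],-1)
    return (c-np.array(p["t"]))@np.array(p["R"])
def proj(p,X):
    c=np.array(p["R"])@np.array(X)+np.array(p["t"]);s=c[:2]/c[2];s=s*(1+p["k1"]*(s@s));K=np.array(p["intrinsics"])
    return np.array([K[0,0]*s[0]+K[0,2],K[1,1]*s[1]+K[1,2]])
def save(p,n): cv2.imwrite("pics/"+n+".png",cv2.cvtColor(p["img"],cv2.COLOR_RGB2BGR))
def tool():
    o=telemetry.get_obs();return np.array(o["tool_pos"]),Ro.from_euler("xyz",o["orientation"],degrees=True)
def delta(pos,R):
    """pos TCP, R Rotation -> shift, rotvec in tool axes"""
    p0,R0=tool()
    return R0.inv().apply(np.array(pos)-p0),(R0.inv()*R).as_rotvec(degrees=True)
np.set_printoptions(precision=4,suppress=True)
E
python3 - <<'E'
from h import *
o=telemetry.get_obs();print(o)
for n in ["scene","top"]:
    p=snapshot(n);save(p,n+"0");print(n,-np.array(p["R"]).T@p["t"],p["R"],p["intrinsics"],p["k1"])
    for m in ["spindle_seat","spindle_tip","isolator_top","drum_large_mid","drum_large","drum_rack","sander","drum_mid","drum_small"]:
        print(m,[(np.round(d["uv"],1).tolist(),round(d["conf"],2)) for d in models.spot_point(m,p)])
E
```

```text
pics
{'clock': 0.0, 'joint_pos': array([ 82.7985,  20.5925,   0.6339,  -0.0199, -70.1357, -16.507 ]), 'qvel': array([-0.049 , -0.0214,  0.1397,  0.1558, -0.0418,  0.0403]), 'tau': array([ -0.0013, -58.2723,  29.3049,   6.9969,   0.0067,  -0.0002]), 'tool_pos': array([0.2712, 0.6176, 0.2256]), 'orientation': array([179.9042,  -0.0089, -23.7152]), 'force': array([-0.0544,  0.0061,  0.451 ]), 'moment': array([-0.0309, -0.0178,  0.0433]), 'opening': 0.08778260514909561}
scene [1.5322 0.0049 1.0324] [[-0.0173  0.9998  0.0096]
 [ 0.6311  0.0184 -0.7755]
 [-0.7755 -0.0074 -0.6313]] [[464.7458   0.     282.6002]
 [  0.     464.7458 207.0316]
 [  0.       0.       1.    ]] 0.01929695255932279
spindle_seat [([225.1, 254.8], 0.58)]
spindle_tip [([221.2, 229.7], 0.61)]
isolator_top [([394.4, 235.8], 0.74), ([164.8, 222.0], 0.44)]
drum_large_mid [([393.3, 235.4], 0.83), ([459.9, 296.2], 0.66), ([371.6, 188.1], 0.65), ([380.7, 214.1], 0.61)]
drum_large [([454.9, 283.1], 0.95), ([375.3, 205.4], 0.83), ([399.5, 250.7], 0.76), ([226.8, 256.6], 0.7), ([380.9, 182.2], 0.67), ([221.3, 227.5], 0.65), ([1
[... 220 characters left out ...]
9961 -0.0178 -0.0867]
 [ 0.0869 -0.0099 -0.9962]] [[466.6464   0.     280.9504]
 [  0.     466.6464 211.5894]
 [  0.       0.       1.    ]] -0.05033634881009227
spindle_seat [([320.7, 170.5], 0.57), ([305.6, 195.6], 0.31)]
spindle_tip [([196.2, 170.3], 0.74), ([323.1, 163.8], 0.66)]
isolator_top [([382.6, 194.9], 0.49)]
drum_large_mid [([172.5, 282.7], 0.93), ([175.1, 233.0], 0.61), ([172.6, 187.8], 0.6), ([134.6, 135.8], 0.6)]
drum_large [([133.9, 149.5], 0.93), ([170.3, 180.1], 0.9), ([184.5, 242.9], 0.85), ([165.4, 292.1], 0.61)]
drum_rack [([196.0, 169.0], 0.79)]
sander [([319.6, 171.6], 0.67)]
drum_mid [([195.2, 170.2], 0.68)]
drum_small [([220.4, 160.0], 0.68), ([318.5, 168.4], 0.26)]
```

View pics/scene0.png

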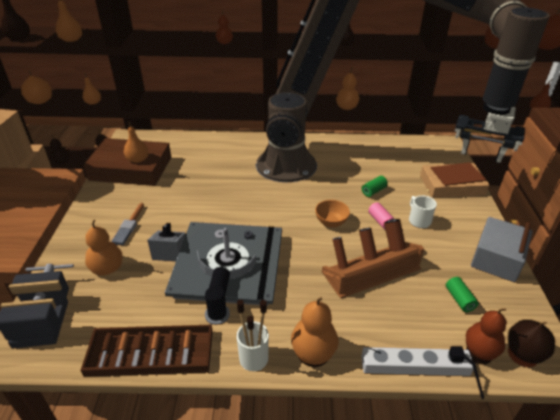

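View pics/top0.png

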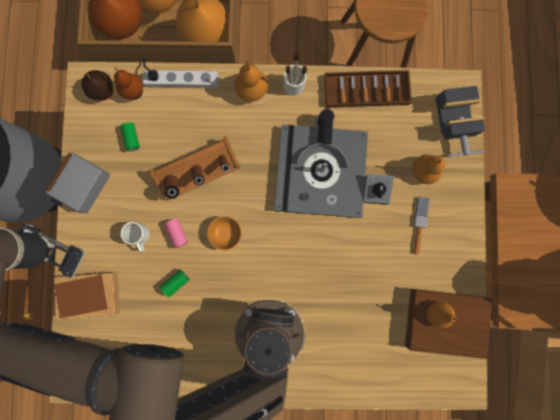

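The scene view shows the fat drum at about (397,235), the spindle at (227,245) and the isolator at (168,240). In the top view they are at (171,190), (321,170) and (378,188). The networks confuse the drum with its look-alikes, so next I'll get geometry from depth.

```bash
python3 - <<'E'
from h import *
import pickle
ps={n:snapshot(n) for n in ["scene","top"]}
pickle.dump({k:dict(v) for k,v in ps.items()},open("p0.pkl","wb"))
def crop(p,x,y,s,n,f):
    c=cv2.resize(p["img"][y:y+s*3//4,x:x+s],None,fx=f,fy=f,interpolation=cv2.INTER_CUBIC);cv2.imwrite(f"pics/{n}.png",cv2.cvtColor(c,cv2.COLOR_RGB2BGR))
crop(ps["top"],145,105,260,"topc",3)
crop(ps["scene"],140,180,300,"scenec",2.6)
for n,p in ps.items():
    C=cloud(p)
    for m in ["sander","drum_rack"]:
        ds=models.cut_out(m,p)
        print(n,m,[(d["conf"],d["uv"],d["region"].sum()) for d in ds])
    # plate
    m=(abs(C[...,2]-.042)<.006)&(C[...,0]>.4)&(C[...,0]<.95)&(abs(C[...,1]+.1)<.25)
    nl,lab,st,ce=cv2.connectedComponentsWithStats(m.astype(np.uint8))
    i=1+np.argmax(st[1:,4]);q=C[lab==i];print(q.shape,q[:,2].mean(),cv2.minAreaRect(q[:,:2].astype(np.float32)))
    # table
    tb=C[(abs(C[...,2])<.02)&(C[...,0]>.3)&(C[...,0]<1)&(abs(C[...,1])<.6)];print("table z",np.median(tb[:,2]))
E
```

```text
scene sander [(0.69, [218.8, 262.9], np.int64(9224))]
scene drum_rack [(0.8, [373.4, 269.9], np.int64(2772))]
(6341, 3) 0.04282277634523646 ((0.5576574802398682, -0.1833271086215973), (0.3329254388809204, 0.30466750264167786), 86.0887222290039)
table z 0.0011996979559952543
top sander [(0.92, [325.9, 173.5], np.int64(8499))]
top drum_rack [(0.64, [199.0, 168.7], np.int64(2185))]
(5948, 3) 0.04344168806911514 ((0.5626829862594604, -0.17032742500305176), (0.3071235716342926, 0.30238184332847595), 86.48245239257812)
table z 0.0023516948254802546
```

View pics/topc.png

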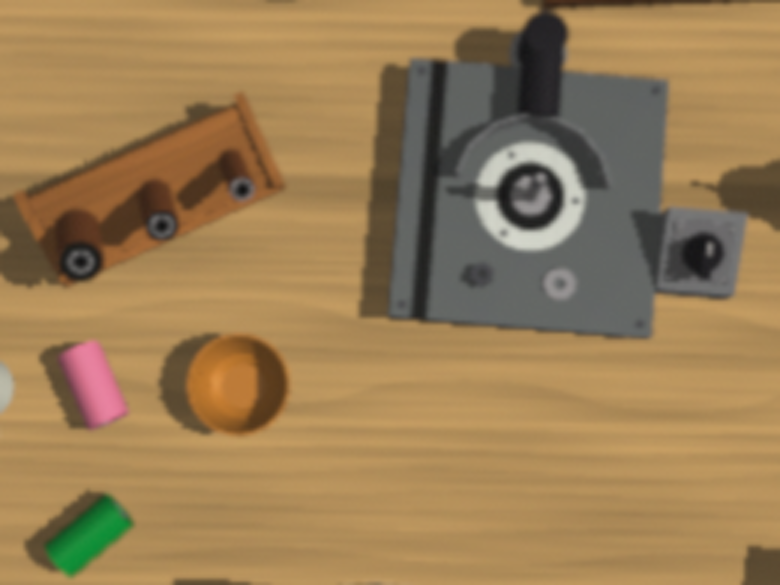

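View pics/scenec.png

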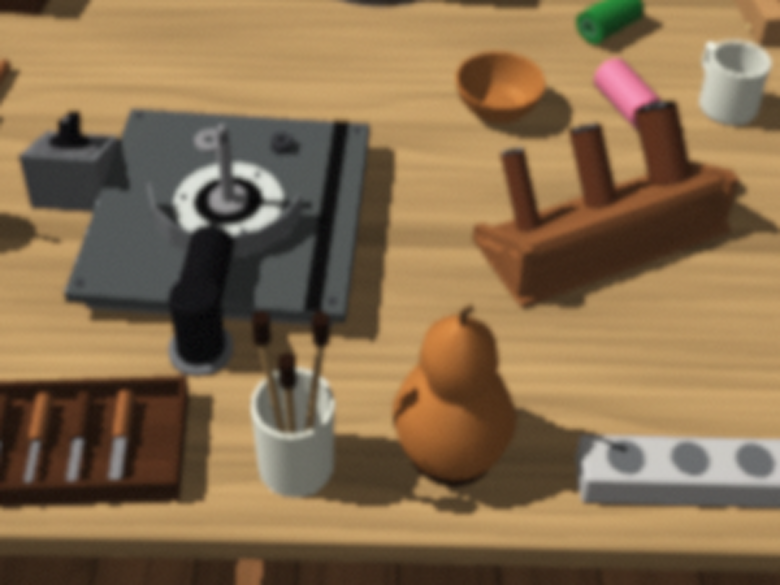

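The top crop shows the fat drum's free end at about (172,192) px. The spindle is at about (321,170) and the handle at about (379,189). Next I'll measure these precisely.

```bash
python3 - <<'E'
from h import *
import pickle
ps=pickle.load(open("p0.pkl","rb"))
# white ring fit per view, plane z=.042
for n,p in ps.items():
    g=p["img"].astype(int); C=cloud(p)
    m=(g.min(-1)>150)&(abs(C[...,0]-.57)<.12)&(abs(C[...,1]+.17)<.12)&(g.max(-1)-g.min(-1)<45)
    ed=m.astype(np.uint8)
    nl,lab,st,ce=cv2.connectedComponentsWithStats(ed);i=1+np.argmax(st[1:,4]);mm=(lab==i)
    cs,_=cv2.findContours(mm.astype(np.uint8),cv2.RETR_EXTERNAL,cv2.CHAIN_APPROX_NONE)
    h=cv2.convexHull(cs[0])[:,0,:]
    e=cv2.fitEllipse(cs[0]); print(n,"ring px",st[i],ce[i],e, mm.sum())
    pts=np.array([w(p,c,worldz=.043)[:2] for c in cs[0][:,0,:]])
    # circle fit
    A=np.c_[2*pts,np.ones(len(pts))];s=np.linalg.lstsq(A,(pts**2).sum(1),rcond=None)[0];r=np.sqrt(s[2]+s[0]**2+s[1]**2)
    d=np.hypot(*(pts-s[:2]).T)-r;k=abs(d)<.004;s=np.linalg.lstsq(A[k],(pts[k]**2).sum(1),rcond=None)[0]
    print(" circle",s[:2],np.sqrt(s[2]+s[0]**2+s[1]**2),k.mean())
    # plate corners/edges from cloud
    m=(abs(C[...,2]-.043)<.008)&(C[...,0]>.36)&(C[...,0]<.8)&(C[...,1]>-.34)&(C[...,1]<0.02)
    c2,_=cv2.findContours(m.astype(np.uint8),cv2.RETR_EXTERNAL,cv2.CHAIN_APPROX_NONE);c=max(c2,key=cv2.contourArea)
    q=np.array([w(p,x,worldz=.042)[:2] for x in c[:,0,:]]).astype(np.float32);print(" plate",cv2.minAreaRect(q))
    # high things on spindle
    m=(C[...,2]>.1)&(C[...,2]<.17)&(np.hypot(C[...,0]-.565,C[...,1]+.17)<.04);v,u=np.where(m);print(" spindle pts",len(v)); 
    if len(v): print(np.c_[u,v,C[m]][:12])
    # console
    m=(C[...,2]>.06)&(C[...,2]<.2)&(abs(C[...,0]-.53)<.08)&(C[...,1]<-.31)&(C[...,1]>-.43);q=C[m];print(" console",q.shape,q.min(0),q.max(0))
    # gourd
    m=(C[...,2]>.03)&(C[...,2]<.25)&(abs(C[...,0]-.59)<.1)&(C[...,1]<-.45)&(C[...,1]>-.6);q=C[m];print(" gourd",q.shape,q.min(0),q.max(0))
    # drums
    m=(C[...,2]>.075)&(C[...,2]<.2)&(abs(C[...,0]-.55)<.12)&(C[...,1]>.08)&(C[...,1]<.42);q=C[m];print(" drums",q.shape,q.min(0),q.max(0))
E
```

```text
scene ring px [207 243  18  26 197] [213.8477 254.9594] ((215.7089385986328, 255.15206909179688), (15.015088081359863, 23.823347091674805), 24.414384841918945) 197
 circle [ 0.5513 -0.1874] 0.041010607955638406 0.3548387096774194
 plate ((0.5612418055534363, -0.1820152997970581), (0.33089300990104675, 0.30828651785850525), 86.30506896972656)
 spindle pts 86
[[225.     228.       0.5538  -0.1665   0.1557]
 [224.     229.       0.5563  -0.1691   0.1541]
 [225.     229.       0.5581  -0.166    0.1558]
 [226.     229.       0.5579  -0.1632   0.1557]
 [223.     230.       0.562   -0.1712   0.1554]
 [224.     230.       0.5595  -0.1688   0.1532]
 [225.     230.       0.5625  -0.1655   0.156 ]
 [226.     230.       0.5621  -0.1627   0.1557]
 [227.     230.       0.5546  -0.1612   0.149 ]
 [223.     231.       0.5613  -0.1716   0.151 ]
 [224.     231.       0.5619  -0.1686   0.1516]
 [225.     231.       0.5635  -0.1655   0.1531]]
 console (534, 3) [ 0.4616 -0.4043  0.06  ] [ 0.5463 -0.3111  0.1099]
 gourd (1386, 3) [ 0.5275 -0.5992  0.03  ] [ 0.6897 -0.4765  0.1992]
 drums (1068, 3) [0.4467
[... 470 characters left out ...]
  -0.1665   0.1565]
 [325.     163.       0.5655  -0.17     0.1528]
 [322.     164.       0.5629  -0.1609   0.1488]
 [323.     164.       0.5616  -0.1634   0.1558]
 [324.     164.       0.5609  -0.1662   0.1595]
 [325.     164.       0.5623  -0.17     0.153 ]
 [326.     164.       0.5625  -0.1733   0.152 ]
 [321.     165.       0.5635  -0.1597   0.1282]
 [322.     165.       0.5605  -0.1614   0.1443]
 [323.     165.       0.5593  -0.1639   0.1507]
 [324.     165.       0.558   -0.1664   0.1581]]
 console (574, 3) [ 0.464  -0.4062  0.0602] [ 0.5453 -0.3146  0.1139]
 gourd (806, 3) [ 0.5239 -0.5999  0.0374] [ 0.6898 -0.481   0.2011]
 drums (821, 3) [0.4493 0.1378 0.075 ] [0.6682 0.4051 0.1354]
```

```bash
cat > ov.py <<'E'
from h import *
import pickle
def big(p,x0,y0,wd,ht,f,polys,name):
    c=cv2.resize(p["img"][y0:y0+ht,x0:x0+wd],None,fx=f,fy=f,interpolation=cv2.INTER_CUBIC)
    c=cv2.cvtColor(c,cv2.COLOR_RGB2BGR)
    for X,col in polys:
        q=np.array([proj(p,x) for x in X]);q=(q-[x0,y0]+.5)*f-.5
        cv2.polylines(c,[np.round(q*8).astype(np.int32)],False,col,1,cv2.LINE_AA,3)
    cv2.imwrite("pics/"+name+".png",c)
def circ(c,r,R=np.eye(3),n=40):
    a=np.linspace(0,2*np.pi,n+1);return np.array(c)+np.c_[r*np.cos(a),r*np.sin(a),0*a]@np.array(R).T
def sander(cx,cy,yaw):
    R=Ro.from_euler("z",yaw,degrees=True).as_matrix();o=np.array([cx,cy,0])
    T=lambda q:(np.array(q)@R.T+o)
    pl=T([[.15,.15,.042],[.15,-.15,.042],[-.15,-.15,.042],[-.15,.15,.042],[.15,.15,.042]])
    return [(pl,(0,255,255)),(circ(T([0,0,.047]),.022),(0,255,0)),(circ(T([0,0,.155]),.006),(0,0,255)),(circ(T([0,0,.129]),.008),(255,0,255)),
     (T([[.085*np.cos(a),.085*np.sin(a),.076] for a in np.linspace(-np.pi/2,np.pi/2,30)]),(255,255,0))]
E
python3 - <<'E'
from ov import *
ps=pickle.load(open("p0.pkl","rb"))
S=sander(.5625,-.1695,-3.7)
big(ps["top"],270,115,110,110,7,S,"ovt");big(ps["scene"],160,215,130,90,6,S,"ovs")
E
```

```text
(no output)
```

View pics/ovt.png

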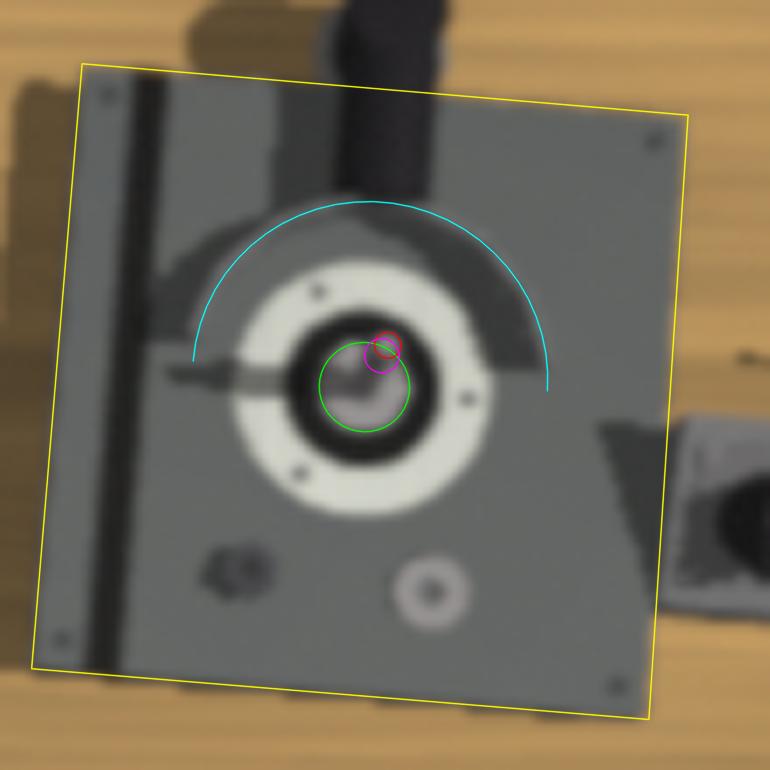

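View pics/ovs.png

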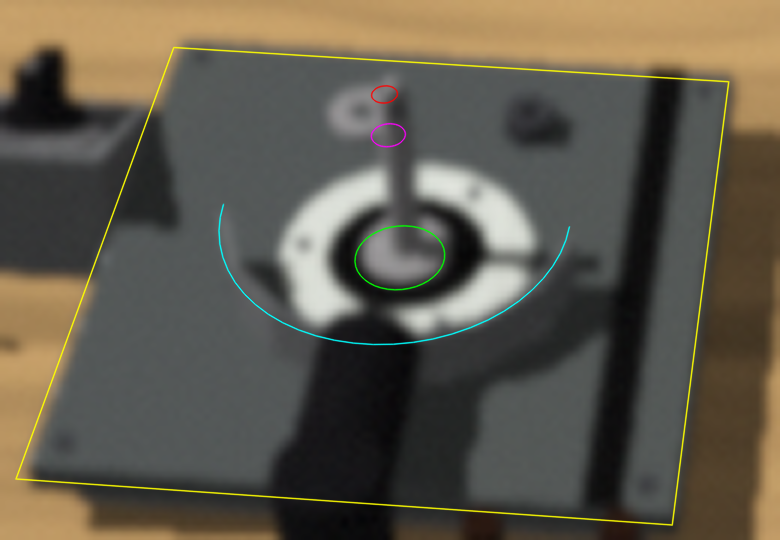

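```bash
python3 - <<'E'
from ov import *
ps=pickle.load(open("p0.pkl","rb"))
Rs=Ro.from_euler("z",-3.7,degrees=True)
# isolator frame when "on": z axis n, slope-up dir
n=Rs.apply([-np.sin(np.radians(25)),0,np.cos(np.radians(25))]); up=Rs.apply([np.cos(np.radians(25)),0,np.sin(np.radians(25))]); s=Rs.apply([0,1,0])
for k,p in ps.items():
    C=cloud(p)
    m=(C[...,2]>.05)&(C[...,2]<.2)&(abs(C[...,0]-.50)<.07)&(C[...,1]<-.31)&(C[...,1]>-.42);q=C[m]
    a=q@n; print(k,"n-coord hist",np.histogram(a,bins=np.arange(a.min(),a.max()+.004,.004)))
    h=a>np.percentile(a,99.5)-.008
    f=np.median(a[a<np.percentile(a,99)-.025]); 
    bar=q[a>f+.018]; print("bar",len(bar),bar.mean(0),"up range",(bar@up).min(),(bar@up).max(),"s",(bar@s).min(),(bar@s).max(),"face n",f, "max n",np.percentile(a,99))
    img=p["img"]
    v,u=np.where(m);print("px box",u.min(),u.max(),v.min(),v.max())
    face=q[abs(a-f)<.004];print("face",(face@up).min(),(face@up).max(),(face@s).min(),(face@s).max())
E
```

```text
scene n-coord hist (array([ 31,  27,  35,  35,  37,  33,  42,  41, 160,  66,  42,  13,  13,
        11,  13,  10,   9,  26,   1]), array([-0.1922, -0.1882, -0.1842, -0.1802, -0.1762, -0.1722, -0.1682,
       -0.1642, -0.1602, -0.1562, -0.1522, -0.1482, -0.1442, -0.1402,
       -0.1362, -0.1322, -0.1282, -0.1242, -0.1202, -0.1162]))
bar 77 [ 0.4917 -0.3547  0.0964] up range 0.47575630205289277 0.5232059064424565 s -0.33230549836869727 -0.315937021728956 face n -0.16029682688021046 max n -0.12132599595335937
px box 147 184 223 251
face 0.45505451071495867 0.5495500628026855 -0.36950059946218067 -0.2795084097501634
top n-coord hist (array([  1,   5,   1,   3,   5,   9,  62, 190, 223,  82,  38,   9,   3,
         3,   7,  12,  27,  22,   3]), array([-0.1901, -0.1861, -0.1821, -0.1781, -0.1741, -0.1701, -0.1661,
       -0.1621, -0.1581, -0.1541, -0.1501, -0.1461, -0.1421, -0.1381,
       -0.1341, -0.1301, -0.1261, -0.1221, -0.1181, -0.1141]))
bar 74 [ 0.4872 -0.3568  0.1001] up range 0.4799445981850517 0.5255646649949641 s -0.33353561554544814 -0.3177242738990694 face n -0.15739570702641142 max n -0.11942848736620522
px box 363 393 174 202
face 0.4539138693802247 0.5509450280738647 -0.370339191873884 -0.2807432225205584
```

```bash
cat > iso.py <<'E'
from h import *
Rs=Ro.from_euler("z",-3.7,degrees=True)
c25,s25=np.cos(np.radians(25)),np.sin(np.radians(25))
n=Rs.apply([-s25,0,c25]); up=Rs.apply([c25,0,s25]); s=Rs.apply([0,1,0])
T=n*(-.122)+up*.502-s*.325
RI=Ro.from_matrix(np.c_[-up,s,-n])
E
python3 - <<'E'
from iso import *
print("T",T,RI.as_euler("xyz",degrees=True))
A=Ro.from_euler("xyz",[180,0,-100],degrees=True)
print(delta([.52,.15,.28],A))
print(delta(T+n*.08,RI))
E
```

```text
T [ 0.4845 -0.357   0.1016] [-180.    25.   176.3]
(array([ 0.4158,  0.3286, -0.0534]), array([-0.0014,  0.0014, 76.293 ]))
(array([0.5554, 0.8186, 0.0524]), array([ 34.707 ,  -6.1195, 156.5538]))
```

jog_arm(targets="0.05 0.04 -0.05 0 0 10 1; 0.1 0.08 -0.053 0 0 20 1; 0.15 0.12 -0.053 0 0 30 1; 0.2 0.16 -0.053 0 0 40 1; 0.25 0.2 -0.053 0 0 50 1; 0.3 0.24 -0.053 0 0 60 1; 0.36 0.28 -0.053 0 0 70 1; 0.415 0.328 -0.053 0 0 76 1")

```text
clock: 2.3
tool_pos: [0.5005, 0.1877, 0.28]
orientation: [-180.0, 0.0, -99.9]
force: [2.0, 1.2, -0.2]
opening: 0.0877
```

```bash
python3 - <<'E'
from iso import *
o=telemetry.get_obs();print(o["joint_pos"],tool()[0],o["orientation"])
print(delta(T+n*.08,RI))
E
```

```text
[ 41.5912   5.3925 -12.1521   0.0077 -72.3999 -51.5349] [0.5005 0.1877 0.28  ] [-179.9597    0.0388  -99.9413]
(array([ 0.5431, -0.0446,  0.1055]), array([ 18.2457, -20.2948,  82.3218]))
```

jog_arm(targets="0.06 -0.005 0 0 0 10 1; 0.12 -0.01 0 0 0 20 1; 0.18 -0.015 0 0 0 30 1; 0.24 -0.02 0 2 -3 40 1; 0.3 -0.025 0 6 -7 50 1; 0.36 -0.03 0.02 10 -12 60 1; 0.42 -0.035 0.03 14 -16 70 1; 0.48 -0.04 0.05 18 -20 80 1")

```text
clock: 3.3
tool_pos: [0.4569, -0.2935, 0.2312]
orientation: [-178.8, 23.7, -178.4]
force: [1.4, 0.0, 0.0]
opening: 0.0876
```

```bash
python3 - <<'E'
from iso import *
o=telemetry.get_obs();print(o["joint_pos"],tool()[0],o["orientation"])
print(delta(T+n*.08,RI))
E
```

```text
[-16.8495  -3.0906 -27.8966  -9.1974 -42.5732 -66.2649] [ 0.4569 -0.2935  0.2312] [-178.8394   23.7426 -178.4065]
(array([ 0.0301, -0.0601,  0.0504]), array([ 1.0245, -1.2075,  4.8341]))
```

jog_arm(targets="0.015 -0.03 0.02 0 0 2 1; 0.03 -0.06 0.05 1 -1.2 4.8 1; 0.03 -0.06 0.065 1 -1.2 4.8 1; 0.03 -0.06 0.08 1 -1.2 4.8 1; 0.03 -0.06 0.08 1 -1.2 4.8 1; 0.03 -0.06 0.08 1 -1.2 4.8 1; 0.03 -0.06 0.08 1 -1.2 4.8 1; 0.03 -0.06 0.08 1 -1.2 4.8 1")

```text
clock: 4.3
tool_pos: [0.4631, -0.3548, 0.1478]
orientation: [-180.0, 25.1, 176.4]
force: [-0.8, 0.0, 0.5]
opening: 0.0878
```

```bash
python3 - <<'E'
from iso import *
from ov import *
o=telemetry.get_obs();print(o["joint_pos"],tool()[0],o["orientation"],o["opening"])
print(delta(T-n*.022,RI))
p0,R0=tool()
M=R0.as_matrix()
tip=[(p0+M@np.array([a,b,c]),) for a in(0,) for b in (-.044,.044) for c in (0,)]
lines=[(np.array([p0+M@[x,y,0] for x,y in [(-.0095,b),(.0095,b)]]),(0,255,0)) for b in(-.044,.044)]
lines+=[(np.array([T-up*.023+s*b for b in(-.007,.007)]+[T+up*.023+s*b for b in(.007,-.007)]),(0,0,255))]
for n_,x,y,wd,ht,f in [("top",330,140,110,80,7),("scene",110,180,120,90,6.5)]:
    p=snapshot(n_);big(p,x,y,wd,ht,f,lines,"iso_"+n_)
E
```

```text
[-25.0044   6.5218 -27.838  -16.3482 -33.1787 -56.6771] [ 0.4631 -0.3548  0.1478] [-179.9756   25.0591  176.3794] 0.08775567043021766
(array([ 0.0002, -0.0008,  0.073 ]), array([0.0092, 0.0591, 0.0719]))
```

View pics/iso_top.png

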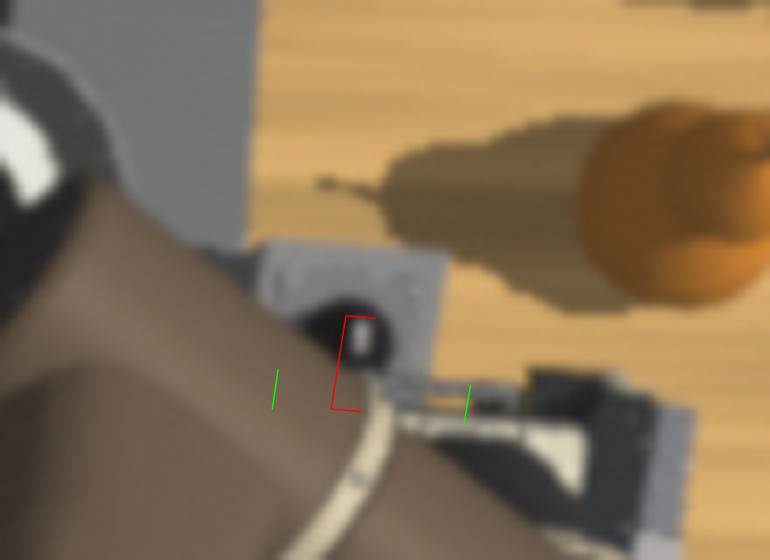

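View pics/iso_scene.png

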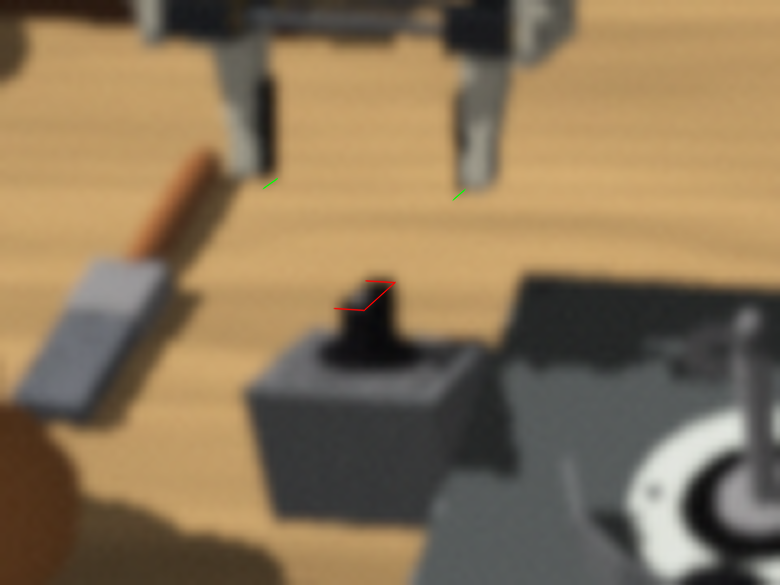

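The scene view shows the bar at column ~370, centred between the fingers (270 to 465). The overlay offset there matches the bias I saw at the spindle. Descending and gripping.

jog_arm(targets="0 -0.001 0.03 0 0 0 0.6; 0 -0.001 0.055 0 0 0 0.4; 0 -0.001 0.072 0 0 0 0; 0 -0.001 0.073 0 0 0 -0.3; 0 -0.001 0.073 0 0 0 -0.6; 0 -0.001 0.073 0 0 0 -0.8; 0 -0.001 0.073 0 0 0 -0.8; 0 -0.001 0.073 0 0 0 -0.8")

```text
clock: 5.4
tool_pos: [0.4939, -0.3583, 0.082]
orientation: [-179.9, 25.1, 176.4]
force: [-2.0, -8.4, -1.1]
opening: 0.0136
```

jog_arm(targets="0 0 0 0 0 -5 -0.8; 0 0 0 0 0 -15 -0.8; 0 0 0 0 0 -25 -0.8; 0 0 0 0 0 -35 -0.8; 0 0 0 0 0 -45 -0.8; 0 0 0 0 0 -55 -0.8; 0 0 0 0 0 -65 -0.8; 0 0 0 0 0 -75 -0.8")

```text
clock: 6.4
tool_pos: [0.4911, -0.3543, 0.0806]
orientation: [-156.0, 6.4, -106.9]
force: [-8.6, 17.4, 9.9]
opening: 0.0134
```

```bash
python3 - <<'E'
from iso import *
from ov import *
o=telemetry.get_obs();print(o["joint_pos"],o["force"],o["moment"],o["opening"])
print((RI.inv()*tool()[1]).as_rotvec(degrees=True))
p=snapshot("scene");big(p,110,180,120,90,6.5,[],"iso2")
E
```

```text
[-24.0874  13.9    -28.0675 -20.0726 -26.1337  22.1483] [-8.5723 17.4231  9.9345] [5.7306 2.5242 2.5819] 0.013433931369136034
[ -0.4188  -0.0165 -75.3236]
```

View pics/iso2.png

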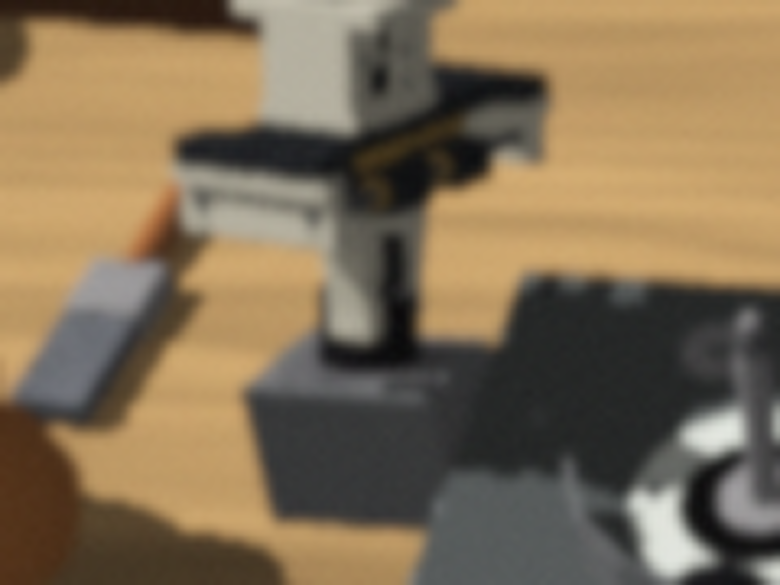

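jog_arm(targets="0 0 0 0 0 -6 -0.8; 0 0 0 0 0 -11 -0.8; 0 0 0 0 0 -11 0; 0 0 0 0 0 -11 0.4; 0 0 0 0 0 -11 0.4; 0 0 -0.03 0 0 -11 0.4; 0 0 -0.06 0 0 -11 0.4; 0 0 -0.09 0 0 -11 0.4")

```text
clock: 7.45
tool_pos: [0.453, -0.3523, 0.1631]
orientation: [-155.3, 1.6, -96.5]
force: [0.4, 0.4, 0.1]
opening: 0.0607
```

```bash
python3 - <<'E'
from iso import *
from ov import *
o=telemetry.get_obs();print(o["joint_pos"],o["force"],o["moment"],o["opening"])
p=snapshot("scene");big(p,110,180,120,90,6.5,[],"iso3")
E
```

```text
[-25.3971   4.769  -27.4935 -15.9113 -35.6968  29.7275] [0.423  0.3685 0.1224] [ 0.1562  1.2568 -0.0425] 0.06069182076736364
```

View pics/iso3.png

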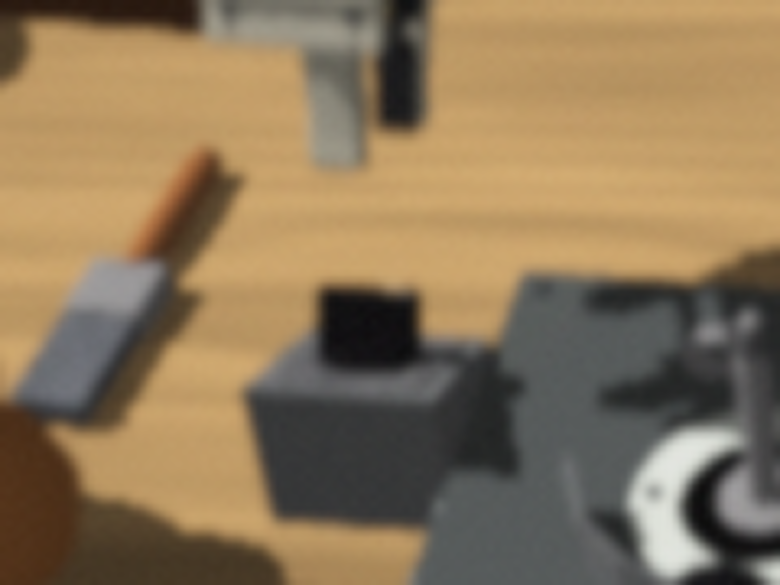

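The bar now lies straight across the console with the pointer mark toward +y, so the isolator is off. Next is the rack.

```bash
cat > rack.py <<'E'
from ov import *
def rack(x,y,yaw):
    R=Ro.from_euler("z",yaw,degrees=True); a=R.apply([-np.sin(np.radians(35)),0,np.cos(np.radians(35))])
    r=R.apply([0,1,0]); o=np.array([x,y,0]); return R,a,r,o
def drumpolys(foot,a,rad,col=(0,255,0)):
    u=np.cross(a,[0,1,.3]);u/=np.linalg.norm(u);M=np.c_[u,np.cross(a,u),a]
    return [(circ(foot,rad,M),col),(circ(foot+a*.09,rad,M),col)]
def feet(x,y,yaw):
    R,a,r,o=rack(x,y,yaw);return [o+R.apply([-.007,yy,.046]) for yy in(.095,0,-.095)],a
E
python3 - <<'E'
from rack import *
from scipy.optimize import least_squares
ps=pickle.load(open("p0.pkl","rb"));p=ps["top"]
obs=np.array([(172,192),(199,179.3),(225.3,167.3)])
def f(q):
    F,a=feet(*q);return np.ravel([proj(p,k+a*.09)-o for k,o in zip(F,obs)])
r=least_squares(f,[.57,.25,25.]);print(r.x,r.fun)
F,a=feet(*r.x);P=[]
for k,rad in zip(F,(.025,.019,.014)): P+=drumpolys(k,a,rad)
R,a,rr,o=rack(*r.x)
big(p,145,130,105,75,7.4,P,"rkt");big(ps["scene"],315,205,125,90,6.2,P,"rks")
E
```

```text
[ 0.5628  0.2604 26.2266] [ 0.0199 -0.0668 -0.2062  0.2109  0.1866 -0.1454]
```

View pics/rkt.png

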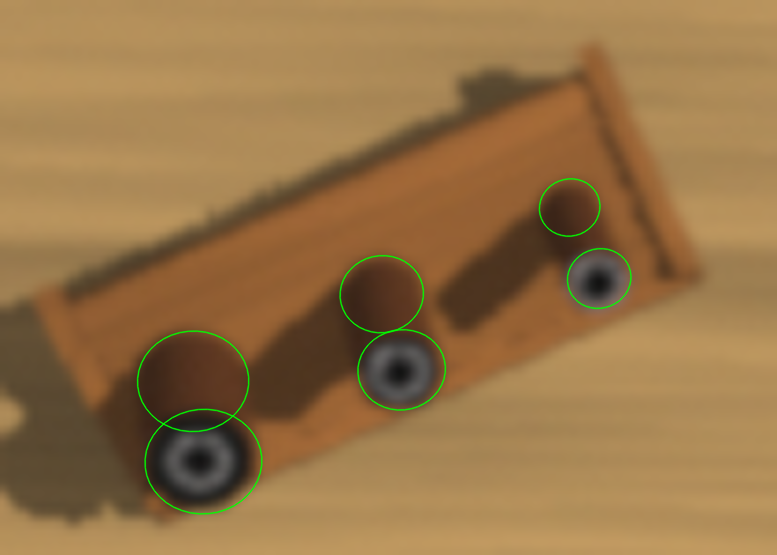

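View pics/rks.png

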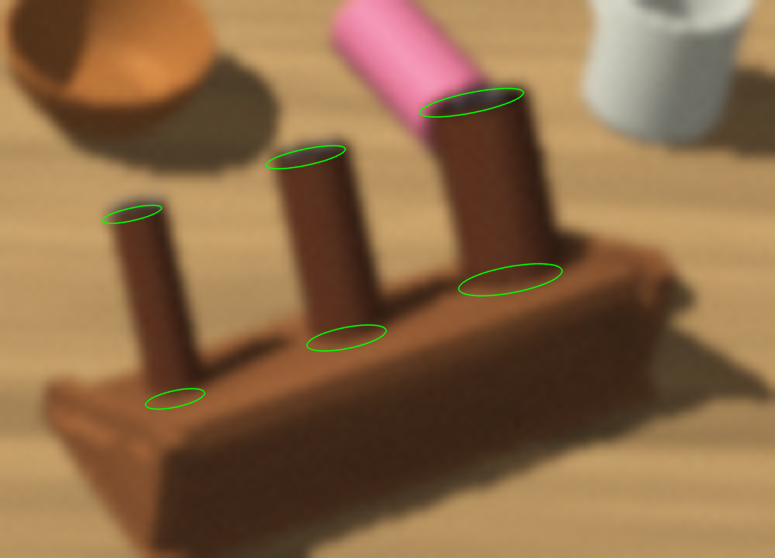

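```bash
cat >> rack.py <<'E'
Q=(.5628,.2610,26.2)
F,a=feet(*Q);foot=F[0]
r=Ro.from_euler("z",Q[2],degrees=True).apply([0,1,0])
RD=Ro.from_matrix(np.c_[np.cross(r,a),-r,-a])
E
python3 - <<'E'
from rack import *
ps=pickle.load(open("p0.pkl","rb"))
print(foot,a,foot+.09*a)
print("mug",w(ps["top"],(134,235),worldz=.04),"bowl",w(ps["top"],(224,233),worldz=.04))
V=foot*0+[.47,-.05,.32]
print(delta(V,Ro.from_euler("xyz",[180,0,-35],degrees=True)))
print(delta(foot+.176*a,RD))
E
```

```text
[0.5146 0.3431 0.046 ] [-0.5146 -0.2532  0.8192] [0.4683 0.3204 0.1197]
mug [0.3296 0.4612 0.04  ] bowl [0.3419 0.1571 0.04  ]
(array([-0.307 , -0.0454, -0.1387]), array([-23.2988, -12.072 , -60.7434]))
(array([-0.6448,  0.09  , -0.0489]), array([  20.5823,   -4.8378, -118.1597]))
```

jog_arm(targets="-0.02 0 -0.05 -3 -1 -6 0.4; -0.06 -0.01 -0.09 -6 -3 -14 0.4; -0.1 -0.02 -0.12 -9 -5 -22 0.4; -0.15 -0.03 -0.139 -12 -6 -30 0.4; -0.2 -0.035 -0.139 -15 -8 -38 0.4; -0.25 -0.04 -0.139 -18 -10 -46 0.4; -0.307 -0.045 -0.139 -21 -11 -54 0.4; -0.307 -0.045 -0.139 -23.3 -12 -60.7 0.4")

```text
clock: 8.5
tool_pos: [0.4704, -0.0463, 0.3203]
orientation: [179.9, -0.0, -34.6]
force: [0.1, 0.4, -0.4]
opening: 0.0615
```

```bash
python3 - <<'E'
from rack import *
o=telemetry.get_obs();print(o["joint_pos"],tool()[0],o["orientation"])
print(delta(foot+.176*a,RD))
E
```

```text
[ 18.3743  -1.9375 -14.6409   0.0743 -77.3133  37.0466] [ 0.4704 -0.0463  0.3203] [179.943   -0.0478 -34.5627]
(array([-0.234 , -0.2578,  0.1297]), array([ 18.6102,  31.6047, -58.7648]))
```

jog_arm(targets="-0.03 -0.035 0 2 4 -8 0.7; -0.06 -0.07 0 4 8 -16 0.7; -0.1 -0.11 0 7 12 -23 0.7; -0.14 -0.15 0.02 10 17 -31 0.7; -0.18 -0.2 0.05 13 22 -39 0.7; -0.21 -0.24 0.09 16 27 -47 0.7; -0.234 -0.258 0.12 18.6 31.6 -55 0.7; -0.234 -0.258 0.13 18.6 31.6 -58.8 0.7")

```text
clock: 9.5
tool_pos: [0.4379, 0.3115, 0.224]
orientation: [-180.0, -32.0, 26.7]
force: [1.4, -1.3, -0.6]
opening: 0.0745
```

```bash
python3 - <<'E'
from rack import *
o=telemetry.get_obs();print(o["joint_pos"],tool()[0],o["orientation"])
print(delta(foot+.11*a,RD))
E
```

```text
[ 60.8542  -9.6335 -58.1411  51.8841 -22.1999  10.3554] [0.4379 0.3115 0.224 ] [-179.9758  -32.0017   26.6872]
(array([-0.03  ,  0.0056,  0.085 ]), array([-0.2931,  2.9984,  0.4057]))
```

jog_arm(targets="-0.01 0.002 0.03 0 1 0 0.7; -0.02 0.004 0.055 0 2 0 0.7; -0.03 0.0056 0.072 -0.3 3 0.4 0.7; -0.03 0.0056 0.075 -0.3 3 0.4 0.7; -0.03 0.0056 0.075 -0.3 3 0.4 0.7; -0.03 0.0056 0.075 -0.3 3 0.4 0.7; -0.03 0.0056 0.075 -0.3 3 0.4 0.7; -0.03 0.0056 0.075 -0.3 3 0.4 0.7")

```text
clock: 10.5
tool_pos: [0.4722, 0.3275, 0.1904]
orientation: [179.9, -30.7, 26.2]
force: [-0.1, 0.1, 0.5]
opening: 0.0743
```

```bash
python3 - <<'E'
from rack import *
o=telemetry.get_obs();print(o["joint_pos"],tool()[0],o["orientation"])
print(delta(foot+.12*a,RD));print(delta(foot+.055*a,RD))
p0,R0=tool();M=R0.as_matrix()
lines=[(np.array([p0+M@[x,b,0] for x in (-.0095,.0095)]),(0,0,255)) for b in(-.0372,.0372)]+drumpolys(foot,a,.025)
for n_,x,y,wd,ht,f in [("top",125,140,110,80,7),("scene",345,185,120,90,6.5)]:
    p=snapshot(n_);big(p,x,y,wd,ht,f,lines,"gr_"+n_)
E
```

```text
[ 51.8086  -2.775  -58.2201  63.8215 -14.3312   4.506 ] [0.4722 0.3275 0.1904] [179.8984 -30.6954  26.2125]
(array([-0.0441,  0.0046,  0.0275]), array([0.0948, 4.3046, 0.0143]))
(array([-0.0392,  0.0045,  0.0923]), array([0.0948, 4.3046, 0.0143]))
```

View pics/gr_top.png

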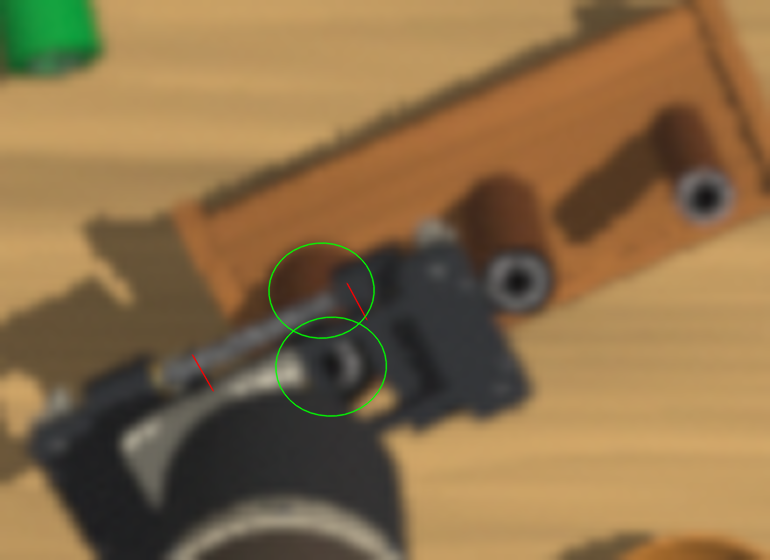

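View pics/gr_scene.png

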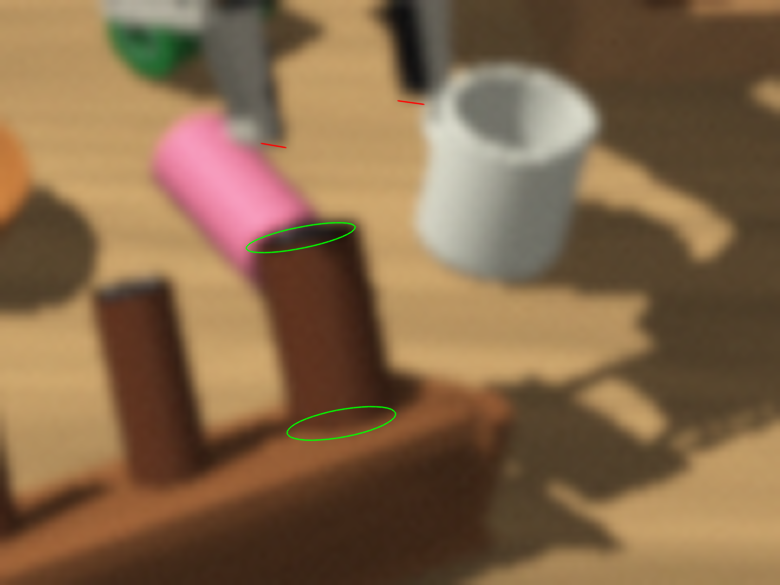

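```bash
cat > kin.py <<'E'
from h import *
from scipy.optimize import least_squares
S=[([82.7985,20.5925,.6339,-.0199,-70.1357,-16.507],[.2712,.6176,.2256],[179.9042,-.0089,-23.7152]),
([41.5912,5.3925,-12.1521,.0077,-72.3999,-51.5349],[.5005,.1877,.28],[-179.96,.0388,-99.9413]),
([-16.8495,-3.0906,-27.8966,-9.1974,-42.5732,-66.2649],[.4569,-.2935,.2312],[-178.8394,23.7426,-178.4065]),
([-25.0044,6.5218,-27.838,-16.3482,-33.1787,-56.6771],[.4631,-.3548,.1478],[-179.9756,25.0591,176.3794]),
([18.3743,-1.9375,-14.6409,.0743,-77.3133,37.0466],[.4704,-.0463,.3203],[179.943,-.0478,-34.5627]),
([60.8542,-9.6335,-58.1411,51.8841,-22.1999,10.3554],[.4379,.3115,.224],[-179.9758,-32.0017,26.6872]),
([51.8086,-2.775,-58.2201,63.8215,-14.3312,4.506],[.4722,.3275,.1904],[179.8984,-30.6954,26.2125])]
# generic product of exponentials: unit axes w_i and points q_i at zero config + TCP frame
LO=np.array([-176.03,-82.01,-58.28,-173.87,-174.79,-.11]);  # fixed below
LO=np.array([-176.03,-82.01,-58.28,-173.87,-174.79,-173.66]);HI=np.array([176.03,121.73,71.71,95.51,-.11,173.66])
def fk(q,P):
    a1,h,L2,ex,ez,L4,ly,L6,s4,c=P[0],P[1],P[2],P[3],P[4],P[5],P[6],P[7],P[8],P[9]
    E=lambda ax,x:Ro.from_euler(ax,x,degrees=True)
    # j4 about own-forearm axis(x) ; forearm along x at q=0 rotated -j3 about y
    R=E("z",q[0]);p=np.array([0,0,h])+R.apply([a1,0,0])
    R=R*E("y",q[1]);p=p+R.apply([0,0,L2])
    R=R*E("y",-q[2]);p=p+R.apply([ex,ly,ez])
    R=R*E("x",s4*q[3]);p=p+R.apply([L4,P[10],P[11]])
    R=R*E("y",-q[4]);p=p+R.apply([P[12],P[13],0])
    R=R*E("x",P[14]*q[5]);p=p+R.apply([L6,0,0])
    R=R*Ro.from_matrix(np.array([[0,0,1],[0,1,0],[-1,0,0]],float))*E("z",c)
    return p,R
E
python3 - <<'E'
from kin import *
best=None
for s4 in(1,-1):
  for s6 in(1,-1):
    for c0 in (0,90,180,270):
      def f(x,full=False):
        P=np.r_[x[:8],s4,x[8],x[9:13],s6]
        e=[]
        for q,p,o in S:
            pp,RR=fk(q,P);e+=list((pp-p)*10);e+=list((RR.inv()*Ro.from_euler("xyz",o,degrees=True)).as_rotvec())
        return np.array(e)
      r=least_squares(lambda x:np.r_[f(x),1e-4*x[9:13],1e-4*x[0],1e-4*x[6]],[0,.4,.4,0,0,.4,-.19,.2,c0,0,0,0,0])
      if best is None or r.cost<best[0]: best=(r.cost,s4,s6,r.x,f(r.x))
print(best[:4]);print(np.round(best[4].reshape(-1,6),3))
E
```

```text
(np.float64(7.42346943366297e-07), -1, -1, array([ -0.0001,   0.1987,   0.6016, -94.2883,   0.0001,  94.752 ,
         0.    ,   0.3805, 270.    ,  -0.1046,  -0.    ,  -0.0025,
        -0.0873]))
[[ 0.    -0.     0.    -0.     0.    -0.   ]
 [-0.     0.    -0.    -0.     0.    -0.   ]
 [-0.001  0.     0.    -0.     0.    -0.   ]
 [ 0.    -0.     0.     0.     0.     0.   ]
 [ 0.    -0.     0.     0.     0.    -0.   ]
 [ 0.    -0.     0.    -0.     0.     0.   ]
 [-0.     0.    -0.     0.     0.     0.   ]]
```

```bash
cat >> kin.py <<'E'
P=np.array([-.0001,.1987,.6016,-.0,.0001,.4637,0,.3805,-1,270,-.1046,0,-.0025,-.0873,-1])
def ik(pos,R,seeds=None,free=False,n=40,rng=np.random.default_rng(0)):
    """all solutions within limits; free: free roll about tool z"""
    out=[]
    def e(q):
        p,RR=fk(q,P);d=(p-pos)*5
        if free: return np.r_[d,np.cross(RR.as_matrix()[:,2],R.as_matrix()[:,2])+0,RR.as_matrix()[:,2]@R.as_matrix()[:,2]-1]
        return np.r_[d,(RR.inv()*R).as_rotvec()]
    for s in (seeds if seeds is not None else [LO+(HI-LO)*rng.random(6) for _ in range(n)]):
        r=least_squares(e,np.clip(s,LO+.01,HI-.01),bounds=(LO,HI),x_scale=30.)
        if np.abs(e(r.x)).max()<5e-3: out.append(r.x)
    return out
E
python3 - <<'E'
from kin import *
from rack import foot,a,r,RD
print([np.abs(fk(q,P)[0]-p).max() for q,p,o in S])
for t in (.055,.12,.17):
    for nm,R,free in (("free",RD,True),("RD",RD,False),("RDflip",RD*Ro.from_euler("z",180,degrees=True),False),("perp",RD*Ro.from_euler("z",90,degrees=True),False),("perp-",RD*Ro.from_euler("z",-90,degrees=True),False)):
        o=ik(foot+t*a,R,free=free,n=25);print(t,nm,len(o));
        u=[]
        for q in o:
            if all(np.abs(q-k).max()>3 for k in u):u.append(q)
        for q in u[:5]: print("   ",q)
E
```

```text
[np.float64(0.00013765851440716848), np.float64(9.80593384691808e-05), np.float64(8.050193460351629e-05), np.float64(0.00013193760281560163), np.float64(0.00013264729071663095), np.float64(0.00011712548475367734), np.float64(6.42983369862904e-05)]
0.055 free 0
0.055 RD 0
0.055 RDflip 0
0.055 perp 0
0.055 perp- 0
0.12 free 0
0.12 RD 0
0.12 RDflip 0
0.12 perp 0
0.12 perp- 0
0.17 free 0
0.17 RD 0
0.17 RDflip 0
0.17 perp 0
0.17 perp- 0
```

```bash
cat > srch.py <<'E'
from kin import *
from rack import foot,a,r,RD
seeds=[np.array(q) for q,_,_ in S]
g=.019
def pose(t,phi,dl,dg=.017):
    # grasp point at foot+t*a (center), jaw roll phi about axis, tilt dl about jaw axis
    R=RD*Ro.from_euler("z",phi,degrees=True)*Ro.from_euler("y",dl,degrees=True)
    return foot+t*a+R.apply([0,0,g]),R
if __name__=="__main__":
    p,R=fk(seeds[4],P);print("test",len(ik(p,R,seeds=seeds)))
    for phi in range(-180,180,30):
        for dl in (-40,-30,-20,-10,10,20,30,40):
            o=ik(*pose(.073,phi,dl),seeds=seeds)
            if not o: continue
            o2=ik(*pose(.14,phi,dl),seeds=[o[0]])
            if o2: print(phi,dl,o[0],o2[0])
            else: print(phi,dl,"grasp only",o[0])
E
time python3 srch.py
```

```text
test 7
-180 20 [  57.778    11.837   -41.459    18.6947  -25.0144 -137.7464] [  61.0135    4.1     -40.8565   15.484   -33.606  -136.8803]
-180 30 [  55.2311   16.2986  -27.6031    3.6395  -41.7814 -121.6541] [  57.4881    9.2349  -28.4555    3.4872  -48.0867 -123.5223]
-180 40 [  52.2058   21.4033  -17.077    -2.6406  -56.0438 -114.4442] [  53.9945   14.8408  -18.4556   -2.6593  -61.1552 -116.4209]
-150 20 [  52.9001   11.0503  -36.0199   -2.8805  -22.9779 -141.2075] [  55.5007    2.7881  -37.5966   -0.4752  -29.6093 -145.8906]
-150 30 [  45.8679   15.0812  -23.0361  -16.8607  -40.3036 -123.3633] [  47.774     7.6594  -24.8826  -14.7044  -45.2481 -127.7994]
-150 40 [  40.5839   19.9788  -13.6414  -22.7262  -54.7382 -115.4387] [  41.826    13.1155  -15.5433  -21.5036  -58.9354 -118.846 ]
-120 20 [  46.9241   10.1456  -32.9663  -23.8787  -19.6124 -144.7342] [  50.7167    1.1706  -37.2487  -15.3773  -23.0829 -156.5126]
-120 30 [  35.6078   13.9378  -22.3126  -38.5871  -37.4746 -123.5882] [  37.7462    5.8982  -24.9918  -34.091   -40.7416 -130.9012]
-120 40 [  28.2512   18.8659  -15.194
[... 4478 characters left out ...]
   19.872   -51.4597 -118.7056  -62.0512   90.381 ]
150 -30 [  -0.5701   21.1087  -47.3992 -125.5551  -48.2227   89.2288] [   3.6896    5.6946  -45.556  -114.1936  -37.6295   68.81  ]
150 -20 grasp only [  12.5431   11.3068  -39.5734 -117.0975  -23.2014   66.4153]
150 20 [  59.6084   12.2233  -49.2771   44.282   -25.9873 -136.2313] [  65.4711    4.8798  -47.1233   33.5254  -35.4048 -129.4699]
150 30 [  62.7691   17.1627  -36.4092   25.5582  -41.417  -121.1105] [  66.0347   10.2806  -36.1435   22.0891  -48.8024 -119.7496]
150 40 [  62.4035   22.5522  -25.9715   17.7538  -54.9168 -114.1476] [  64.9651   16.0968  -26.679    15.95    -60.9362 -114.2047]
real	0m51.090s
user	0m51.454s
sys	0m0.193s
```

```bash
cat > place.py <<'E'
from srch import *
DL=-25.
def ppose(th,h,xy,dl=DL,tG=.073,z0=.047,Doff=None):
    """drum lower end at height h above seat; tool pose"""
    R=Ro.from_euler("z",th,degrees=True)*Ro.from_euler("x",180,degrees=True)*Ro.from_euler("y",dl,degrees=True)
    return np.array([xy[0],xy[1],z0+h+tG])+R.apply([0,0,.019]),R
E
python3 - <<'E'
from place import *
print(ik(*pose(.073,0,DL),seeds=seeds[4:6])[:1],ik(*pose(.15,0,DL),seeds=seeds[4:6])[:1])
q0=np.array([57,8,-33,8,-38,52.])
for th in range(-180,180,30):
    o=ik(*ppose(th,0,(.563,-.169)),seeds=seeds+[q0])
    o=[q for q in o if ik(*ppose(th,.15,(.563,-.169)),seeds=[q])]
    if o:
        b=min(o,key=lambda q:np.abs(q-q0).max());print(th,b,ik(*ppose(th,.15,(.563,-.169)),seeds=[b])[0])
print(delta(*pose(.125,0,DL)),delta(*pose(.073,0,DL)))
E
```

```text
[array([ 56.7809,  13.985 , -33.833 ,   9.117 , -33.8867,  52.2136])] [array([ 59.7887,   5.5021, -34.2127,   8.2187, -42.2233,  50.7092])]
-180 [  3.1124   8.9986 -41.6984   5.296  -14.3943 -97.9519] [  3.209   -1.4133 -28.5381   2.2056 -37.9302 -94.6489]
-150 [ -9.2484  13.2534 -22.4138 -26.1136 -37.4075 -32.2076] [ -8.119    3.8782 -14.2519 -18.9954 -53.2732 -42.9504]
-120 [-14.7069  19.3812 -11.7657 -29.5861 -55.6552   0.972 ] [-14.0499  11.1382  -3.0269 -25.5418 -70.4643  -8.4237]
-90 [-14.2149  25.4452  -3.334  -25.8833 -69.7957  25.129 ] [-14.0105  18.1496   5.9657 -24.3157 -84.7636  17.7546]
-60 [-10.3029  30.1941   2.1723 -19.1433 -79.3694  46.7654] [-10.2787  23.593   11.9044 -18.8784 -94.8155  41.4326]
-30 [ -4.5766  32.7786   3.2212 -10.5238 -83.393   67.9181] [ -4.58    26.5447  13.1656 -10.5927 -99.3015  64.9655]
0 [  1.8416  32.6822  -1.0622  -0.7874 -81.2451  88.4506] [  1.8417  26.4147   8.8786  -0.7848 -97.4519  88.229 ]
30 [  8.0338  29.8975 -10.2758   9.4934 -73.4302 107.3496] [  8.0524  23.198   -0.2083   9.0884 -89.9829 110.0599]
60 [ 12.9258  24.9169 -23.0373  20.6592 -61.2969 123.9934] [ 13.1691  17.4907 -12.193   18.3265 -78.6022 130.2689]
90 [ 14.5412  18.5425 -37.4857  34.5354 -46.186  138.5535] [ 15.9678  10.2748 -24.7178  26.6636 -64.8812 150.4451]
(array([-0.0511,  0.0045,  0.0402]), array([  0.1049, -20.6847,  -0.0079])) (array([-0.0472,  0.0045,  0.092 ]), array([  0.1049, -20.6847,  -0.0079]))
```

Tool-aligned with the peg is out of reach, because joint 3 is at its limit. A 25° tilt about the jaw axis works for both the grasp and the placing.

jog_arm(targets="-0.01 0.0045 0.003 0 -7 0 0.7; -0.02 0.0045 0.01 0 -14 0 0.7; -0.035 0.0045 0.025 0 -20.7 0 0.7; -0.051 0.0045 0.04 0.1 -20.7 0 0.7; -0.051 0.0045 0.04 0.1 -20.7 0 0.7; -0.051 0.0045 0.04 0.1 -20.7 0 0.7; -0.051 0.0045 0.04 0.1 -20.7 0 0.7; -0.051 0.0045 0.04 0.1 -20.7 0 0.7")

```text
clock: 11.6
tool_pos: [0.4532, 0.3126, 0.1307]
orientation: [-180.0, -10.1, 26.2]
force: [-0.3, -0.4, -0.0]
opening: 0.0747
```

```bash
python3 - <<'E'
from place import *
from ov import *
from rack import drumpolys
o=telemetry.get_obs();print(o["joint_pos"],tool()[0],o["orientation"])
print(delta(*pose(.073,0,DL)))
p0,R0=tool();M=R0.as_matrix()
lines=[(np.array([p0+M@[x,b,0] for x in (-.0095,.0095)]),(0,0,255)) for b in(-.0372,.0372)]+drumpolys(foot,a,.025)
for n_,x,y,wd,ht,f in [("top",125,140,110,80,7),("scene",345,185,120,90,6.5)]:
    p=snapshot(n_);big(p,x,y,wd,ht,f,lines,"gs_"+n_)
E
```

```text
[ 58.7403   8.1217 -34.2497   8.5122 -39.4157  51.2499] [0.4532 0.3126 0.1307] [-179.9887  -10.0759   26.1827]
(array([ 0.0219, -0.0003,  0.0482]), array([-0.0082, -0.0759, -0.017 ]))
```

View pics/gs_top.png

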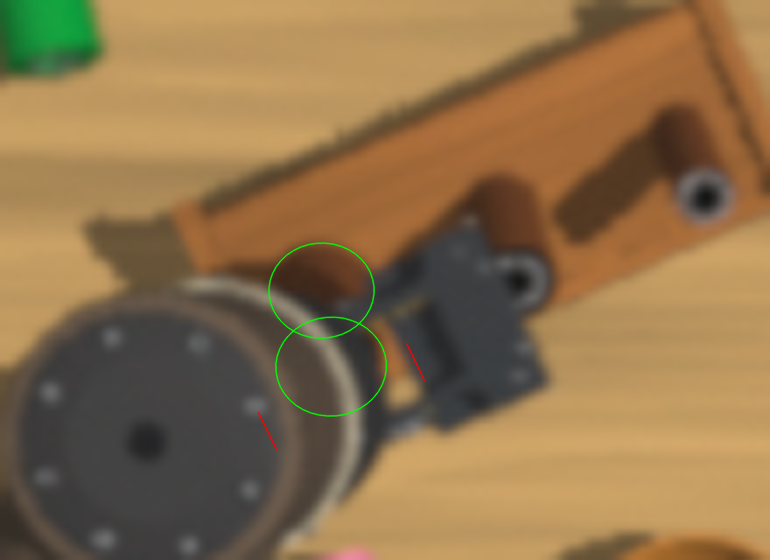

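View pics/gs_scene.png

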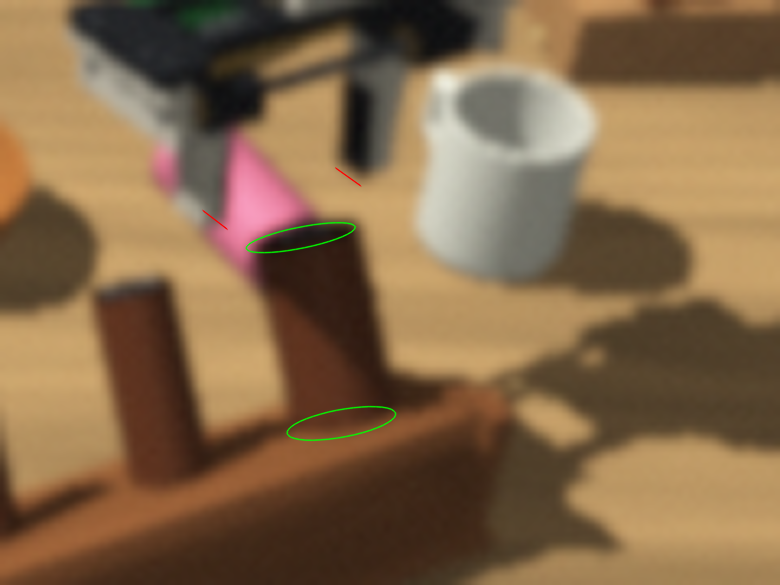

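jog_arm(targets="0.0055 0 0.012 0 0 0 0.7; 0.011 0 0.024 0 0 0 0.7; 0.0165 0 0.036 0 0 0 0.7; 0.022 0 0.048 0 0 0 0.7; 0.022 0 0.048 0 0 0 0.7; 0.022 0 0.048 0 0 0 0.4; 0.022 0 0.048 0 0 0 0.2; 0.022 0 0.048 0 0 0 0.1")

```text
clock: 12.7
tool_pos: [0.4803, 0.3275, 0.0882]
orientation: [-179.9, -10.2, 26.2]
force: [-2.5, 1.4, 0.2]
opening: 0.052
```

jog_arm(targets="0 0 0 0 0 0 0; 0 0 0 0 0 0 -0.2; 0 0 0 0 0 0 -0.4; 0 0 0 0 0 0 -0.4; 0 0 0 0 0 0 -0.4; 0 0 0 0 0 0 -0.4; 0 0 0 0 0 0 -0.4; 0 0 0 0 0 0 -0.4")

```text
clock: 13.7
tool_pos: [0.4803, 0.3275, 0.0882]
orientation: [-179.9, -10.2, 26.2]
force: [-1.6, 0.2, -0.3]
opening: 0.0517
```

```bash
python3 - <<'E'
from place import *
from ov import *
o=telemetry.get_obs();print(o["joint_pos"],tool()[0],o["orientation"],o["force"],o["moment"])
print(delta(*pose(.073,0,DL)))
p=snapshot("scene");big(p,345,185,120,90,6.5,[],"gt_scene")
print(tool()[1].inv().apply(a))
E
```

```text
[ 56.8123  13.902  -33.8121   9.1266 -33.7529  52.1936] [0.4803 0.3275 0.0882] [-179.8664  -10.1984   26.2096] [-1.5539  0.1894 -0.2909] [-0.0239  1.0717  0.0974]
(array([-0.0011,  0.0011,  0.0009]), array([-0.1353, -0.1984,  0.0097]))
[-0.4195 -0.0022 -0.9078]
```

View pics/gt_scene.png

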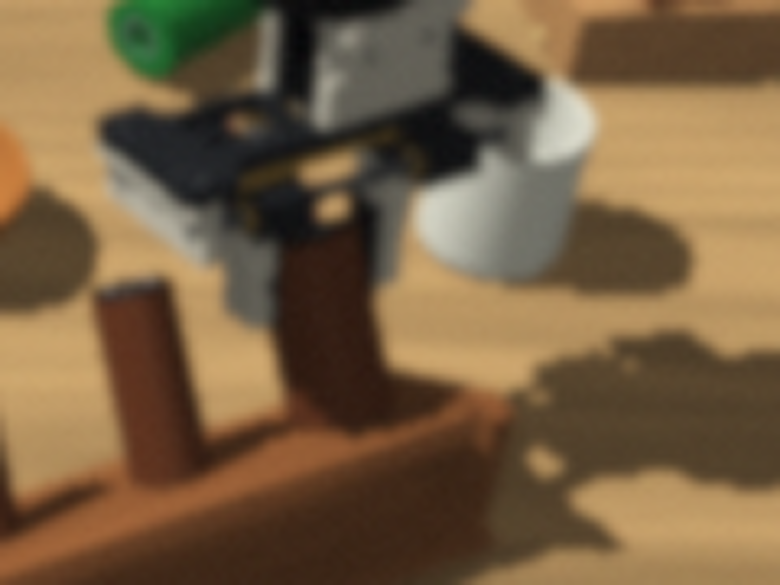

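jog_arm(targets="-0.004 0 -0.009 0 0 0 -0.4; -0.008 0 -0.018 0 0 0 -0.4; -0.0125 0 -0.027 0 0 0 -0.4; -0.0168 0 -0.036 0 0 0 -0.4; -0.021 0 -0.045 0 0 0 -0.4; -0.025 0 -0.054 0 0 0 -0.4; -0.029 0 -0.063 0 0 0 -0.4; -0.0335 0 -0.073 0 0 0 -0.4")

```text
clock: 14.75
tool_pos: [0.4386, 0.3065, 0.1544]
orientation: [-179.9, -10.1, 26.2]
force: [-0.1, 0.4, -3.0]
opening: 0.0518
```

```bash
python3 - <<'E'
from place import *
from ov import *
o=telemetry.get_obs();print(o["joint_pos"],tool()[0],o["orientation"],o["force"],o["moment"],o["opening"])
p=snapshot("scene");big(p,345,165,120,90,6.5,[],"gu_scene")
E
```

```text
[ 59.9598   5.0015 -34.1612   8.181  -42.609   50.6188] [0.4386 0.3065 0.1544] [-179.8929  -10.1449   26.1969] [-0.0622  0.3604 -3.0288] [-0.4605  0.7096 -0.0377] 0.051809928970773654
```

View pics/gu_scene.png

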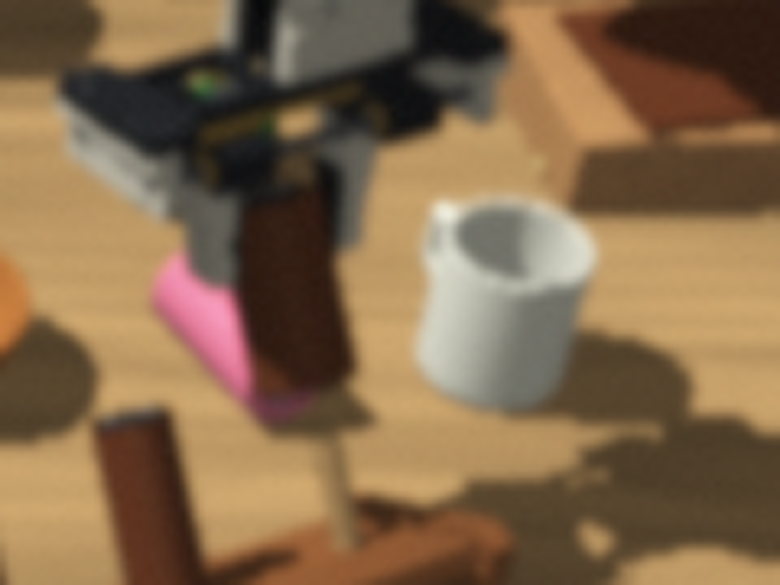

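```bash
python3 - <<'E'
from place import *
C=(.563,-.169)
W=Ro.from_euler("z",-45,degrees=True)*Ro.from_euler("x",180,degrees=True)*Ro.from_euler("y",-18,degrees=True)
print(ik(np.array([.48,.08,.33]),W,seeds=[np.array([59.96,5,-34.2,8.2,-42.6,50.6])]+seeds)[:1])
print(delta([.48,.08,.33],W))
E
```

```text
[array([ 18.8646,   7.3594,   0.7915, -16.1122, -91.5154,  26.8521])]
(array([-0.0309,  0.2211, -0.1833]), array([  4.7391, -24.3792,  71.7103]))
```

jog_arm(targets="-0.005 0 -0.06 0 0 0 -0.4; -0.01 0.01 -0.12 1 -3 9 -0.4; -0.015 0.05 -0.16 1.5 -7 19 -0.4; -0.02 0.09 -0.175 2 -11 29 -0.4; -0.025 0.13 -0.183 3 -14 39 -0.4; -0.03 0.17 -0.183 3.5 -17 49 -0.4; -0.031 0.2 -0.183 4 -20 59 -0.4; -0.031 0.221 -0.183 4.7 -24 69 -0.4")

```text
clock: 15.8
tool_pos: [0.4802, 0.0789, 0.3298]
orientation: [-179.6, 17.6, -42.5]
force: [0.4, 0.7, -3.1]
opening: 0.0516
```

```bash
python3 - <<'E'
from place import *
C=(.563,-.169)
o=telemetry.get_obs();print(o["joint_pos"],tool()[0],o["orientation"],o["force"],o["moment"],o["opening"])
print(delta(*ppose(-120,.16,C)))
E
```

```text
[ 19.097    7.3693   0.6991 -15.6785 -91.4817  29.0324] [0.4802 0.0789 0.3298] [-179.5721   17.6399  -42.5201] [ 0.4163  0.7355 -3.1355] [-0.8822 -0.9658 -0.0257] 0.051586027236772955
(array([ 0.2365,  0.1189, -0.0057]), array([27.8177, -5.9306, 72.2207]))
```

jog_arm(targets="0.03 0.015 -0.01 3.5 -0.7 9 -0.4; 0.06 0.03 -0.015 7 -1.5 18 -0.4; 0.09 0.045 -0.015 10.5 -2.2 27 -0.4; 0.12 0.06 -0.015 14 -3 36 -0.4; 0.15 0.075 -0.015 17.5 -3.7 45 -0.4; 0.18 0.09 -0.01 21 -4.5 54 -0.4; 0.21 0.105 -0.006 24.5 -5.2 63.5 -0.4; 0.2365 0.119 -0.006 27.8 -5.9 72.2 -0.4")

```text
clock: 16.8
tool_pos: [0.5668, -0.1634, 0.262]
orientation: [179.9, 25.0, -120.4]
force: [0.4, 0.7, -2.6]
opening: 0.0517
```

```bash
cat > chk.py <<'E'
from place import *
from ov import *
import sys
def show(tag,C,th=-120,tG=.073):
    o=telemetry.get_obs();print(o["joint_pos"],tool()[0],o["orientation"],o["force"],o["moment"],o["opening"])
    p0,R0=tool();Rd=(R0*(Ro.from_euler("x",180,degrees=True)*Ro.from_euler("y",DL,degrees=True)).inv())
    G=p0-R0.apply([0,0,.019]);low=G-Rd.apply([0,0,tG]);print("pred low end",low,"axis",Rd.apply([0,0,1]))
    M=Rd.as_matrix();up=low+.09*M[:,2]
    L=[(circ(low,.025,M),(0,255,0)),(circ(up,.025,M),(0,255,0)),(np.array([low,up]),(0,255,0))]+sander(C[0],C[1],-3.7)
    for n_,x,y,wd,ht,f in [("top",270,105,110,85,7),("scene",165,170,120,90,6.5)]:
        p=snapshot(n_);pickle.dump(dict(p),open(f"p_{tag}_{n_}.pkl","wb"));big(p,x,y,wd,ht,f,L,tag+"_"+n_);big(p,x,y,wd,ht,f,[],tag+"r_"+n_)
E
python3 - <<'E'
from chk import *
show("a1",(.563,-.169));print(delta(*ppose(-120,.16,(.563,-.169))))
E
```

```text
[-14.1467  10.7957  -2.2983 -25.3442 -71.4312  -9.1572] [ 0.5668 -0.1634  0.262 ] [ 179.897    24.9637 -120.355 ] [ 0.3817  0.7216 -2.6295] [-1.4551  0.8217 -0.016 ] 0.05174604879809629
pred low end [ 0.5626 -0.1703  0.2063] axis [ 0.0017 -0.0003  1.    ]
(array([-0.0026,  0.0004, -0.0001]), array([-0.0177, -0.0891, -0.3312]))
```

View pics/a1_top.png

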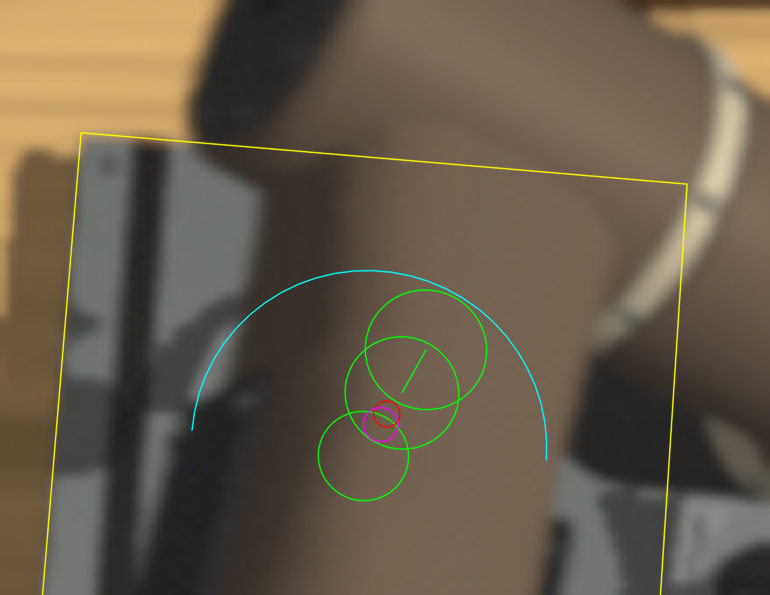

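View pics/a1_scene.png

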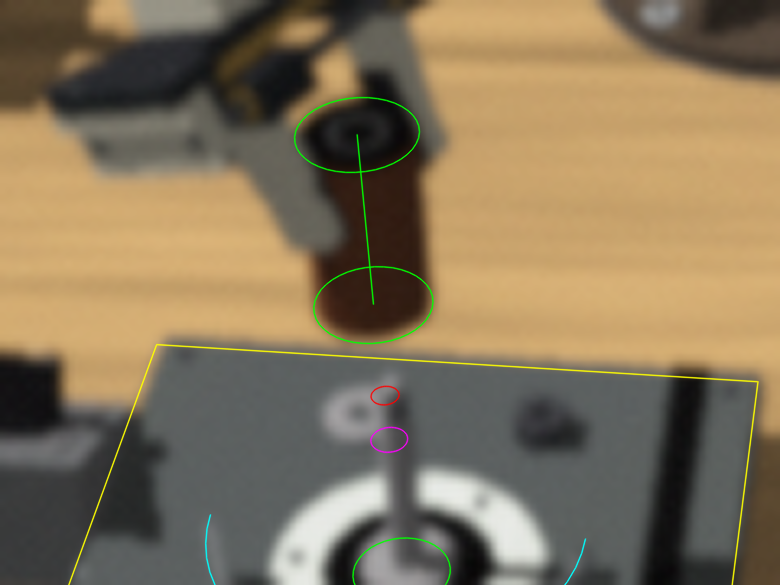

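The scene view shows the drum upright above the spindle, with its bottom at about (222,222) px and the tip at (225,229). I'll turn the jaws to lie along x so the gripper fixes x, leaving y to measure in the image.

```bash
python3 - <<'E'
from chk import *
print(delta(*ppose(-90,.135,(.5625,-.1695))))
E
```

```text
(array([0.0095, 0.0045, 0.0218]), array([-12.6777,  -0.0546, -27.5291]))
```

jog_arm(targets="0.002 0.001 0 -4 0 -8 -0.4; 0.004 0.002 0 -8 0 -16 -0.4; 0.007 0.003 0.005 -11 0 -23 -0.4; 0.0095 0.0045 0.01 -12.7 0 -27.5 -0.4; 0.0095 0.0045 0.016 -12.7 0 -27.5 -0.4; 0.0095 0.0045 0.0218 -12.7 0 -27.5 -0.4; 0.0095 0.0045 0.0218 -12.7 0 -27.5 -0.4; 0.0095 0.0045 0.0218 -12.7 0 -27.5 -0.4")

```text
clock: 17.9
tool_pos: [0.5625, -0.1615, 0.2383]
orientation: [180.0, 24.9, -90.0]
force: [1.0, 0.0, -3.0]
opening: 0.0518
```

```bash
python3 - <<'E'
from chk import *
show("a2",(.5625,-.1695),th=-90)
E
```

```text
[-14.0481  18.6448   4.7939 -24.3246 -83.2331  18.4397] [ 0.5625 -0.1615  0.2383] [179.992   24.9366 -90.036 ] [ 1.0213  0.0476 -2.9721] [-1.7896 -0.0533  0.0182] 0.05175423334483965
pred low end [ 0.5625 -0.1696  0.1826] axis [0.0001 0.0011 1.    ]
```

View pics/a2_scene.png

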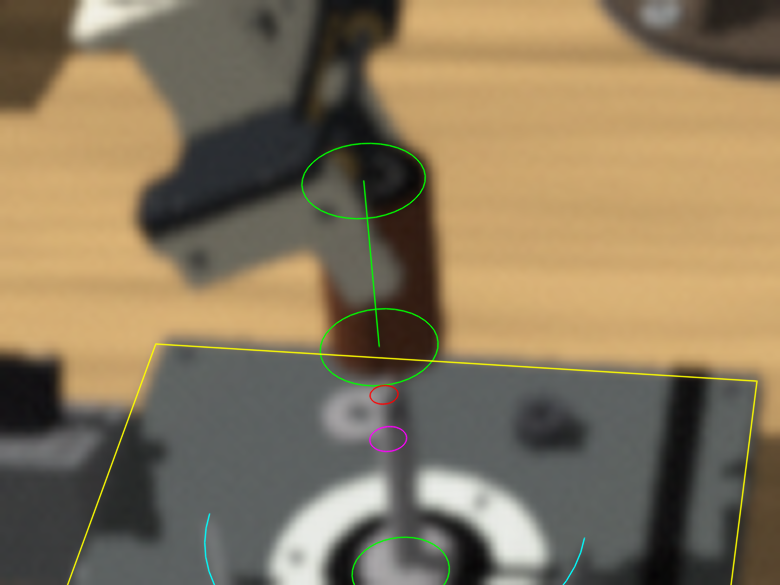

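View pics/a2_top.png

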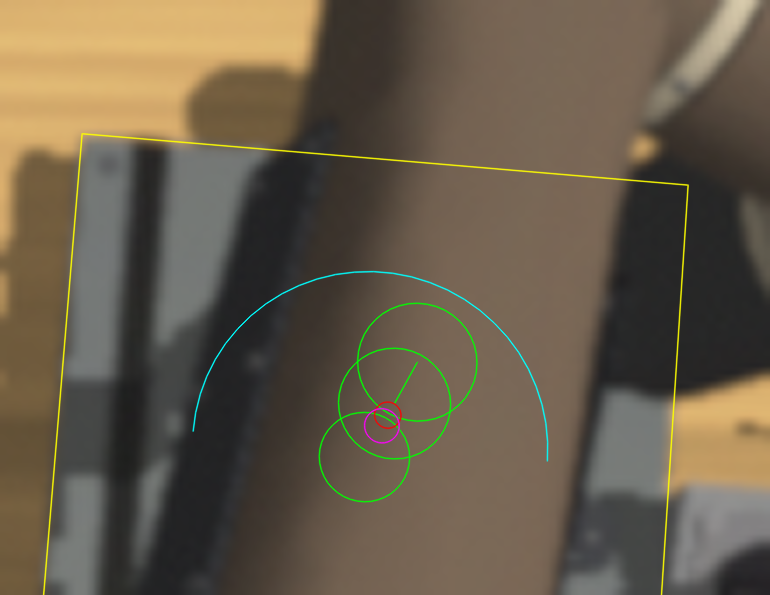

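```bash
python3 - <<'E'
from chk import *
p=pickle.load(open("p_a2_scene.pkl","rb"));p0=pickle.load(open("p0.pkl","rb"))["scene"]
g=p["img"].astype(float)
for v in range(193,226,2):
    print(v," ".join("%3d"%x for x in g[v,208:238].sum(-1)/3))
print("spindle")
for v in range(226,250,2):
    print(v," ".join("%3d"%x for x in g[v,212:240].sum(-1)/3))
E
```

```text
193  44  45  47  43  38  27  29  41  49  48  39  28  20  20  21  27  25  25  29  44  67  94 122 144 153 155 158 157 157 158
195  45  41  38  33  28  27  44  66  71  63  54  41  27  22  23  30  33  37  30  18  15  30  70 118 146 156 157 159 158 159
197  29  25  27  32  40  55  72  83  85  78  65  45  28  22  22  23  33  40  36  20  13  17  48  99 138 156 157 158 159 159
199  50  60  68  77  88  93  97  99  96  93  84  64  44  31  28  31  29  24  15  13  16  21  45  91 137 156 158 158 159 158
201  93  96  98  99  97  90  83  84  89  97  96  86  67  41  22  18  18  18  21  25  28  28  43  85 132 151 156 157 155 156
203 100 101 101 100  98  87  76  73  82  95  98  96  86  65  44  32  29  31  31  32  32  31  40  83 132 155 160 160 160 160
205  99 101 101 101  99  99  97  97  96 100  99  99  95  82  60  42  32  33  32  29  31  32  38  69 117 147 155 158 157 156
207 101 103 103 106 103 103 100  99  99  97  97  98  97  92  82  69  55  43  33  33  33  32  35  61 105 143 157 161 160 160
209 125 130 138 142 138 125 107 100  99  99  99  97  99  97  95  90  81  62  44  36  34  31  35  54 100 138 
[... 1707 characters left out ...]
  95
238  96  95  97  99 103 104 104 103  99  98 101 110 103  85  74  71  79  88  94  95  96  97  94  95  95  95  96  97
240  96  96  95  96  95  96  97  95  96  96 102 110 106  89  77  72  78  88  97  99  99  98  98  96  97  96  97  96
242  96  96  96  96  96  97  97 103 110 119 131 136 119  96  80  75  90 128 156 168 166 158 148 139 130 119 111 102
244  96  96 102 112 128 144 162 180 196 206 214 202 156 108  80  79 106 165 211 228 229 228 227 225 218 207 188 167
246 111 133 163 190 210 221 226 229 230 231 230 216 169 115  86  78 102 157 204 221 225 229 232 233 230 219 191 184
248 189 215 225 230 231 231 229 225 218 200 185 170 139 108  87  74  74  87 101 110 124 151 175 190 204 207 199 206
```

```bash
python3 - <<'E'
from chk import *
p=pickle.load(open("p_a2_scene.pkl","rb"))
def sil(low,up,rad,rows):
    ax=(up-low)/np.linalg.norm(up-low);u=np.cross(ax,[0,1,0]);u/=np.linalg.norm(u);v=np.cross(ax,u)
    pts=np.array([proj(p,low+(up-low)*s+rad*(np.cos(t)*u+np.sin(t)*v)) for s in np.linspace(0,1,120) for t in np.linspace(0,2*np.pi,120)])
    for r in rows:
        k=abs(pts[:,1]-r)<.25;print(r,pts[k,0].min(),pts[k,0].max(),pts[k,0].min()/2+pts[k,0].max()/2)
    print("row range",pts[:,1].min(),pts[:,1].max())
low=np.array([.5625,-.1696,.1826]);print("drum");sil(low,low+[0,0.0001,.09],.025,[213,217,219,221])
print("spindle");b=np.array([.5625,-.1695,.047]);sil(b,b+[0,0,.082],.008,[236,240,244,246])
sil(b+[0,0,.09],b+[0,0,.108],.006,[230,232])
# depth-based
C=cloud(p)
d=C[214:223,221:227].reshape(-1,3);d=d[np.isfinite(d).all(1)];print("drum front x,y,z med",np.median(d,0),d.std(0))
sp=np.concatenate([C[v,int(round(226.4-(246-v)*.12))-1:int(round(226.4-(246-v)*.12))+2] for v in range(231,247)]);print("spindle surf",np.median(sp,0),sp.mean(0),sp.std(0))
# column profile for bottom row of the drum & tip row
g=p["img"].astype(float).mean(-1)
for c in (218,219,220,221,222): print(c,np.round(g[218:236,c]))
for c in (224,225,226,227): print(c,np.round(g[220:240,c]))
q=pickle.load(open("p0.pkl","rb"))["scene"]["img"].astype(float).mean(-1)
print("orig tip")
for v in range(224,236): print(v,np.round(q[v,217:232]))
E
```

```text
drum
213 212.57355172281927 231.2060857353185 221.8898187290689
217 213.0171676503341 231.5141229600907 222.2656453052124
219 213.23377360167285 231.65846789168273 222.4461207466778
221 213.4542964955304 231.81768694527796 222.63599172040418
row range 191.5408560160561 228.8539370235229
spindle
236 221.78724392296323 226.88334978818943 224.33529685557633
240 221.6534865092545 227.36089231771007 224.50718941348228
244 222.0549772252983 227.71851134779266 224.88674428654548
246 222.2566005108927 227.89684755770324 225.07672403429797
row range 235.12812325668048 259.35118005854156
230 221.4520316564832 225.74812460855537 223.6000781325193
232 221.57286767353668 225.92874614411383 223.75080690882527
row range 228.81403421863405 236.40033422135423
drum front x,y,z med [ 0.5862 -0.1615  0.2207] [0.1274 0.0229 0.11  ]
spindle surf [ 0.5643 -0.1657  0.1272] [ 0.5645 -0.1659  0.1251] [0.0023 0.0024 0.0174]
218 [ 50.  46.  48.  48.  48.  48.  49.  53.  63.  79.  98. 117. 139. 151.
 144. 138. 144. 156.]
219 [ 48.  44.  41.  43.  42.  44.  44.  47.  57.  74.  95. 120. 142. 146.
 130. 116. 131. 1
[... 924 characters left out ...]
5. 105. 104.  98.  91.  88.  88.  87.
  88.]
228 [ 89.  92.  94.  96.  97.  99. 107. 121. 116. 101.  90.  87.  87.  87.
  87.]
229 [101. 107. 112. 115. 118. 116. 119. 123. 114.  94.  83.  86.  88.  87.
  86.]
230 [121. 126. 130. 133. 134. 133. 123. 113.  94.  77.  72.  81.  87.  87.
  87.]
231 [138. 136. 134. 133. 135. 133. 121.  97.  75.  61.  66.  77.  84.  87.
  86.]
232 [143. 132. 120. 114. 122. 127. 114.  87.  61.  52.  60.  77.  85.  87.
  87.]
233 [142. 125. 106. 101. 112. 124. 114.  84.  57.  49.  57.  74.  84.  87.
  86.]
234 [144. 133. 118. 114. 119. 129. 118.  87.  62.  53.  59.  73.  84.  86.
  87.]
235 [146. 142. 136. 132. 132. 134. 122.  92.  69.  62.  64.  73.  83.  86.
  87.]
```

```bash
python3 - <<'E'
from chk import *
p=pickle.load(open("p_a2_scene.pkl","rb"));p0=pickle.load(open("p0.pkl","rb"))["scene"]
def fitcyl(C,rad,seed,ax=np.array([0,0,1.])):
    q=C.reshape(-1,3);
    def f(c,q): return np.hypot(q[:,0]-c[0],q[:,1]-c[1])-rad
    from scipy.optimize import least_squares
    r=least_squares(lambda c:f(c,q),seed,loss="soft_l1",f_scale=.002);return r.x,np.median(abs(f(r.x,q))),len(q)
C=cloud(p);C0=cloud(p0)
v,u=np.mgrid[217:225,217:231];print("drum",fitcyl(C[v,u],.025,[.56,-.17]))
v,u=np.mgrid[217:225,219:229];print("drum",fitcyl(C[v,u],.025,[.56,-.17]), C[v,u].reshape(-1,3).mean(0))
for nm,CC in (("now",C),("orig",C0)):
    pts=[]
    for vv in range(237,247):
        c=226.2-(246-vv)*.13
        pts+=[CC[vv,int(np.floor(c))+k] for k in(-1,0,1,2)]
    pts=np.array(pts);print(nm,"spindle",fitcyl(pts,.008,[.56,-.17]),np.median(pts,0))
    # plate z bias & ring
    print("plate z",np.median(CC[265:275,190:200,2]),np.median(CC[240:250,262:270,2]))
E
```

```text
drum (array([ 0.5617, -0.1662]), np.float64(0.001022563299382575), 112)
drum (array([ 0.5616, -0.1667]), np.float64(0.0009557439526454731), 80) [ 0.6087 -0.1589  0.2312]
now spindle (array([ 0.5579, -0.1673]), np.float64(0.0012331207802231173), 40) [ 0.5653 -0.1658  0.1132]
plate z 0.0429389297145089 0.042955712961137094
orig spindle (array([ 0.5576, -0.1667]), np.float64(0.00130505386711763), 40) [ 0.5648 -0.166   0.1139]
plate z 0.04287855960417261 0.04299481278462719
```

```bash
cat >> chk.py <<'E'
def wd(dx,dy,dz):
    """tool-frame shift for a world shift"""
    return tool()[1].inv().apply([dx,dy,dz])
E
python3 - <<'E'
from chk import *
print(delta(*ppose(-90,.112,(.559,-.170))))
for d in ([0,0,-.01],[.001,0,0],[0,.001,0]):print(d,wd(*d))
E
```

```text
(array([0.0103, 0.0036, 0.0212]), array([-0.0124, -0.0591, -0.0298]))
[0, 0, -0.01] [ 0.0042 -0.      0.0091]
[0.001, 0, 0] [-0.    -0.001  0.   ]
[0, 0.001, 0] [-0.0009  0.      0.0004]
```

jog_arm(targets="0 0.0018 0 0 0 0 -0.4; 0.001 0.0036 0 0 0 0 -0.4; 0.003 0.0036 0.005 0 0 0 -0.4; 0.005 0.0036 0.01 0 0 0 -0.4; 0.0075 0.0036 0.015 0 0 0 -0.4; 0.01 0.0036 0.021 0 0 0 -0.4; 0.01 0.0036 0.021 0 0 0 -0.4; 0.01 0.0036 0.021 0 0 0 -0.4")

```text
clock: 19.0
tool_pos: [0.5591, -0.1618, 0.2151]
orientation: [-180.0, 24.9, -90.0]
force: [0.6, 0.1, -2.2]
opening: 0.0518
```

```bash
python3 - <<'E'
from chk import *
show("a3",(.559,-.170))
p=pickle.load(open("p_a3_scene.pkl","rb"));C=cloud(p)
from scipy.optimize import least_squares
def fitcyl(q,rad):
    q=q.reshape(-1,3);return least_squares(lambda c:np.hypot(q[:,0]-c[0],q[:,1]-c[1])-rad,[.56,-.17],loss="soft_l1",f_scale=.002).x
g=p["img"].mean(-1)
for v in range(218,246,2): print(v," ".join("%3d"%x for x in g[v,208:240]))
v,u=np.mgrid[224:232,219:230];print("drum",fitcyl(C[v,u],.025))
pts=[]
for vv in range(238,247):
    c=226.2-(246-vv)*.13
    pts+=[C[vv,int(np.floor(c))+k] for k in(-1,0,1,2)]
print("sp",fitcyl(np.array(pts),.008))
E
```

```text
[-14.1692  19.3166   2.7157 -24.4673 -80.7711  19.7038] [ 0.5591 -0.1618  0.2151] [-179.9982   24.9347  -90.0253] [ 0.6423  0.1401 -2.2479] [-1.7519 -0.0357  0.0071] 0.05178230405385635
pred low end [ 0.559  -0.1699  0.1594] axis [-0.      0.0011  1.    ]
218 165 165 164 164 164 162 144 109  89  91  95  98  99  99  99  99  98  94  80  56  39  32  30  35  63 107 140 152 157 157 157 158
220 168 167 168 166 167 165 152 117  80  75  82  92  96  97  95  93  90  81  68  50  36  31  32  33  54  97 136 152 155 154 155 156
222 144 143 143 144 145 145 136 111  77  58  61  72  77  71  62  55  49  44  39  34  32  33  30  33  49  94 138 159 164 164 165 163
224 102 100 101 101 101 103  98  88  69  53  50  49  44  38  35  31  31  34  33  32  31  31  31  33  41  74 114 137 143 144 144 146
226  96  94  95  95  95  95  93  88  73  57  50  43  42  39  33  30  31  32  34  33  32  33  30  30  35  55  82  96 100  99  99 101
228  94  95  96  95  94  95  95  90  78  60  54  45  43  39  33  29  31  33  33  32  34  33  33  33  40  59  82  92  94  94  96  95
230  96  95  94  94  94  96  98 102 103  89  68  51 
[... 347 characters left out ...]
  94  95  97  94  95  95 103 122 138 147 149 149 147 142 137 125 104  83  73  71  79  87  94  96  94  95  94  95  97  95  94  95
238  94  95  96  95  95  95  96  98 101 103 102 102  99  97 101 110 103  86  74  70  77  88  93  96  96  95  96  95  94  95  96  96
240  96  95  95  96  95  95  96  95  96  95  95  94  95  96 102 109 106  89  76  71  77  90  96  98  99  97  97  97  95  95  96  95
242  96  95  95  95  94  94  95  95  96  98  97 103 109 117 131 134 119  95  78  74  91 127 156 167 166 158 147 139 129 119 109 102
244  95  94  96  95  96  96 101 112 127 146 160 179 194 205 213 200 155 107  83  77 105 163 210 226 228 227 226 223 217 207 188 164
drum [ 0.5581 -0.1664]
sp [ 0.5578 -0.1654]
```

View pics/a3_scene.png

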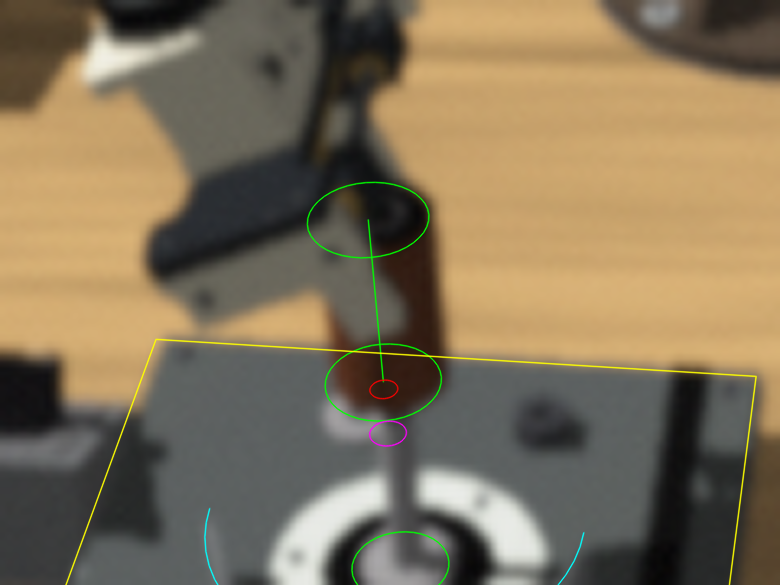

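jog_arm(targets="0.0005 0 -0.0002 0 0 0 -0.4; 0.0015 0 0.002 0 0 0 -0.4; 0.0025 0 0.004 0 0 0 -0.4; 0.0035 0 0.006 0 0 0 -0.4; 0.0045 0 0.0085 0 0 0 -0.4; 0.0055 0 0.0107 0 0 0 -0.4; 0.0055 0 0.0107 0 0 0 -0.4; 0.0055 0 0.0107 0 0 0 -0.4")

```text
clock: 20.1
tool_pos: [0.5592, -0.1624, 0.2034]
orientation: [-180.0, 24.9, -90.0]
force: [0.2, -0.3, -2.6]
opening: 0.0521
```

```bash
python3 - <<'E'
from chk import *
show("a4",(.559,-.170))
E
```

```text
[-14.2261  19.8456   1.9295 -24.5525 -79.5679  20.3183] [ 0.5592 -0.1624  0.2034] [-179.9663   24.9238  -90.0134] [ 0.227  -0.271  -2.6351] [-1.7697 -0.0563  0.0332] 0.052095513382335014
pred low end [ 0.5592 -0.1705  0.1476] axis [-0.0005  0.0013  1.    ]
```

View pics/a4r_scene.png

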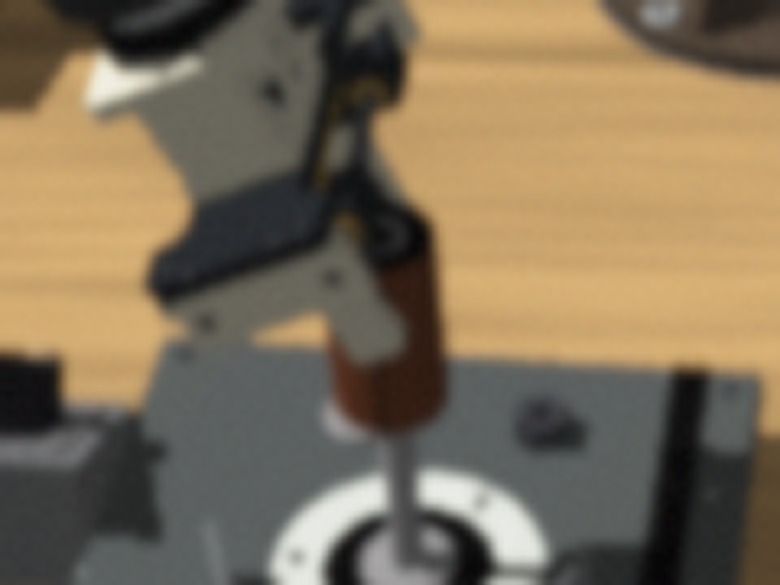

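jog_arm(targets="0.001 0 0.0022 0 0 0 -0.4; 0.002 0 0.0044 0 0 0 -0.4; 0.003 0 0.0066 0 0 0 -0.4; 0.0042 0 0.009 0 0 0 -0.4; 0.0051 0 0.011 0 0 0 -0.4; 0.006 0 0.013 0 0 0 -0.4; 0.007 0 0.0155 0 0 0 -0.4; 0.007 0 0.0155 0 0 0 -0.4")

```text
clock: 21.2
tool_pos: [0.5591, -0.1621, 0.1862]
orientation: [-180.0, 24.9, -90.0]
force: [0.2, -0.0, -2.7]
opening: 0.052
```

```bash
python3 - <<'E'
from chk import *
show("a5",(.559,-.170))
E
```

```text
[-14.2305  20.6317   0.7805 -24.7164 -77.8329  21.1332] [ 0.5591 -0.1621  0.1862] [-179.9915   24.9348  -90.0268] [ 0.1629 -0.0074 -2.7006] [-1.8106 -0.046  -0.0411] 0.051993626343608004
pred low end [ 0.5591 -0.1702  0.1304] axis [-0.0001  0.0011  1.    ]
```

View pics/a5r_scene.png

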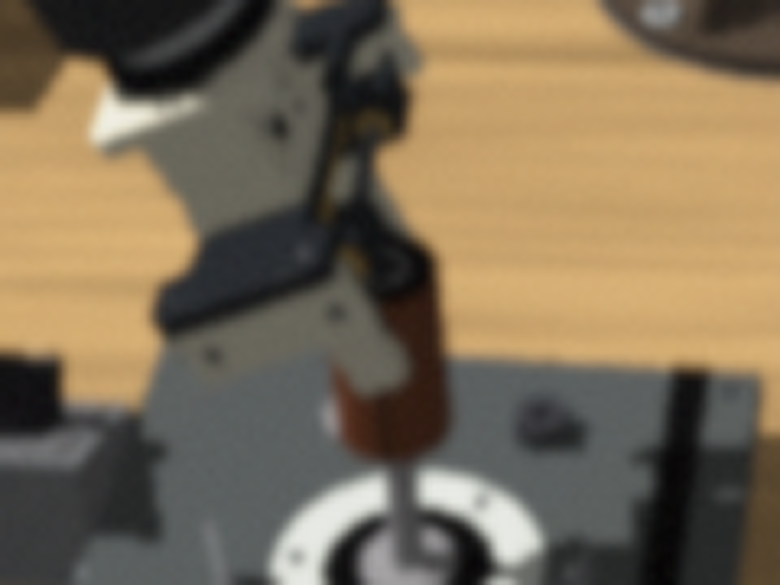

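jog_arm(targets="0.0008 0 0.0018 0 0 0 -0.4; 0.0016 0 0.0036 0 0 0 -0.4; 0.0025 0 0.0054 0 0 0 -0.4; 0.0033 0 0.0072 0 0 0 -0.4; 0.0042 0 0.009 0 0 0 -0.4; 0.005 0 0.0108 0 0 0 -0.4; 0.0058 0 0.0126 0 0 0 -0.4; 0.0065 0 0.014 0 0 0 -0.4")

```text
clock: 22.3
tool_pos: [0.5592, -0.1622, 0.1709]
orientation: [-180.0, 24.9, -90.0]
force: [-0.1, 0.2, -2.4]
opening: 0.0519
```

```bash
python3 - <<'E'
from chk import *
o=telemetry.get_obs();print(o["force"],o["moment"],tool()[0],o["orientation"],o["opening"])
print(delta(*ppose(-90,.0,(.559,-.170))))
E
```

```text
[-0.0506  0.2056 -2.3517] [-1.8055 -0.0315 -0.0078] [ 0.5592 -0.1622  0.1709] [-179.9632   24.9245  -90.0131] 0.051867545219544356
(array([0.0285, 0.0002, 0.0618]), array([-0.0423, -0.0755, -0.0119]))
```

jog_arm(targets="0.0025 0 0.0054 0 0 0 -0.4; 0.005 0 0.0108 0 0 0 -0.4; 0.0075 0 0.0162 0 0 0 -0.4; 0.01 0 0.0216 0 0 0 -0.4; 0.0125 0 0.027 0 0 0 -0.4; 0.015 0 0.0325 0 0 0 -0.4; 0.0175 0 0.038 0 0 0 -0.4; 0.02 0 0.0433 0 0 0 -0.4")

```text
clock: 23.3
tool_pos: [0.5593, -0.1621, 0.1228]
orientation: [-180.0, 24.9, -90.0]
force: [-0.4, -0.9, -2.9]
opening: 0.0521
```

```bash
python3 - <<'E'
from chk import *
show("a6",(.559,-.170))
print(delta(*ppose(-90,.0,(.559,-.170))))
E
```

```text
[-14.3234  23.9909  -2.8196 -25.5092 -71.5429  24.2849] [ 0.5593 -0.1621  0.1228] [-179.9655   24.9248  -90.0145] [-0.4028 -0.8783 -2.944 ] [-1.826  -0.1038 -0.0234] 0.05213918747507032
pred low end [ 0.5593 -0.1702  0.067 ] axis [-0.0005  0.0013  1.    ]
(array([ 0.0083, -0.0001,  0.0177]), array([ 0.0159, -0.0513, -0.046 ]))
```

View pics/a6r_scene.png

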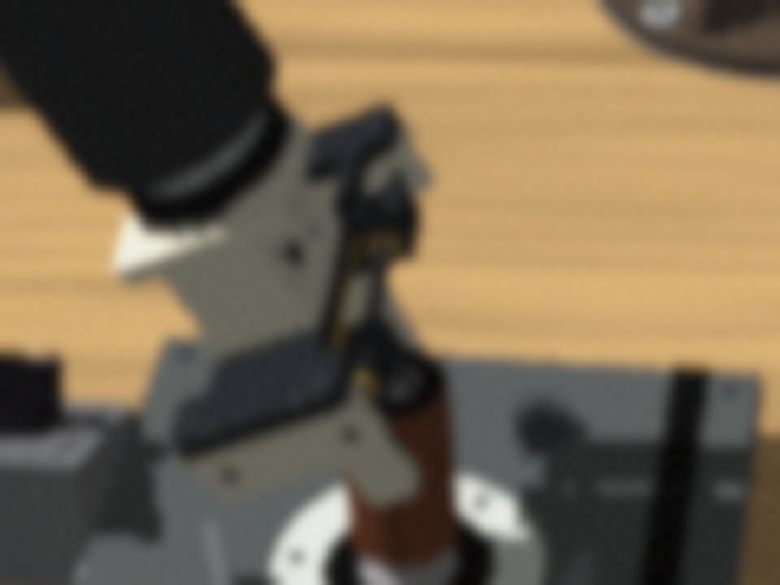

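jog_arm(targets="0.001 0 0.0022 0 0 0 -0.4; 0.002 0 0.0044 0 0 0 -0.4; 0.003 0 0.0066 0 0 0 -0.4; 0.004 0 0.0088 0 0 0 -0.4; 0.005 0 0.0108 0 0 0 -0.4; 0.006 0 0.013 0 0 0 -0.4; 0.007 0 0.015 0 0 0 -0.4; 0.007 0 0.015 0 0 0 -0.4")

```text
clock: 24.4
tool_pos: [0.5587, -0.1619, 0.1056]
orientation: [179.9, 25.0, -90.1]
force: [-0.1, -0.1, -2.4]
opening: 0.0519
```

jog_arm(targets="0.0002 0 0.0005 0 0 0 -0.4; 0.0004 0 0.001 0 0 0 -0.4; 0.0006 0 0.0014 0 0 0 -0.4; 0.0008 0 0.0018 0 0 0 -0.4; 0.001 0 0.0022 0 0 0 -0.4; 0.0011 0 0.0025 0 0 0 -0.4; 0.0012 0 0.0027 0 0 0 -0.4; 0.0012 0 0.0027 0 0 0 -0.4")

```text
clock: 25.4
tool_pos: [0.5589, -0.1618, 0.1036]
orientation: [180.0, 25.0, -90.0]
force: [-1.7, 1.0, 6.9]
opening: 0.0518
```

jog_arm(targets="0 0 0 0 0 0 0.2; 0 0 0 0 0 0 0.4; 0 0 0 0 0 0 0.6; 0 0 0 0 0 0 0.7; 0 0 0 0 0 0 0.7; 0 0 0 0 0 0 0.7; 0 0 0 0 0 0 0.7; 0 0 0 0 0 0 0.7")

```text
clock: 26.4
tool_pos: [0.5589, -0.1618, 0.1036]
orientation: [180.0, 25.0, -90.0]
force: [0.1, -0.9, 0.0]
opening: 0.0745
```

```bash
python3 - <<'E'
from chk import *
show("b1",(.559,-.170))
E
```

```text
[-14.3638  25.14    -3.7382 -25.8269 -69.7519  25.269 ] [ 0.5589 -0.1618  0.1036] [179.9855  24.9579 -90.0176] [ 0.1331 -0.8931  0.0259] [-1.4208 -0.0699  0.0408] 0.0744930369829209
pred low end [ 0.5589 -0.1699  0.0478] axis [0.0002 0.0007 1.    ]
```

View pics/b1r_scene.png

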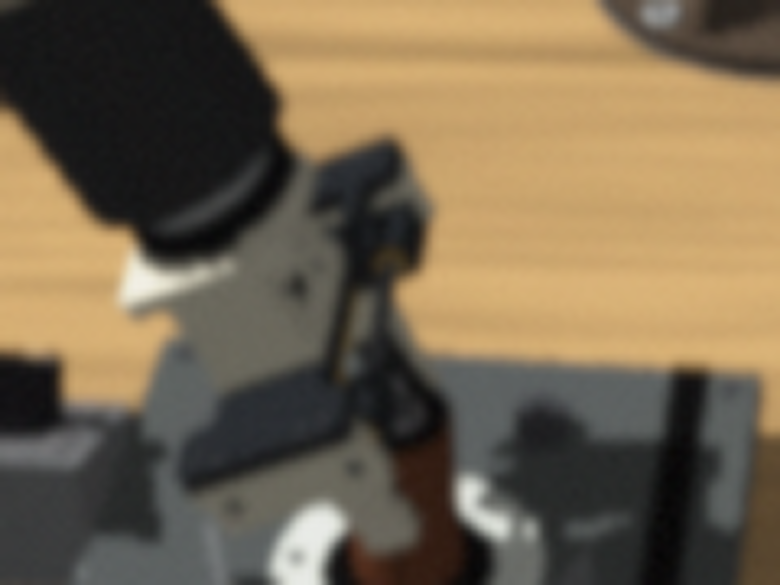

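jog_arm(targets="0 0 -0.01 0 0 0 0.7; 0 0 -0.025 0 0 0 0.7; 0 0 -0.045 0 0 0 0.7; 0 0 -0.07 0 0 0 0.7; 0 0 -0.1 0 0 0 0.7; 0 0 -0.13 0 0 0 0.7; 0 0 -0.16 0 0 0 0.7; 0 0 -0.18 0 0 0 0.7")

```text
clock: 27.5
tool_pos: [0.559, -0.2392, 0.2696]
orientation: [-179.9, 24.9, -90.0]
force: [1.3, 0.4, -1.5]
opening: 0.0743
```

```bash
python3 - <<'E'
from chk import *
o=telemetry.get_obs();print(o["joint_pos"],tool()[0],o["force"])
T2=Ro.from_euler("xyz",[180,0,-60],degrees=True)
print(delta([.40,.12,.32],T2))
E
```

```text
[-20.5998  21.0979  12.0623 -23.2236 -90.088   22.4243] [ 0.559  -0.2392  0.2696] [ 1.2909  0.3599 -1.503 ]
(array([-0.3471,  0.1592,  0.1049]), array([ -6.6324,  24.2539, -29.5412]))
```

jog_arm(targets="-0.03 0.03 -0.03 0 3 -3 0.7; -0.07 0.06 -0.03 -1 6 -7 0.7; -0.12 0.09 -0.02 -2 9 -11 0.7; -0.17 0.11 0 -3 13 -15 0.7; -0.22 0.13 0.03 -4 17 -19 0.7; -0.27 0.145 0.06 -5 20 -23 0.7; -0.31 0.155 0.09 -6 23 -27 0.7; -0.347 0.16 0.105 -6.6 24.3 -29.5 0.7")

```text
clock: 28.5
tool_pos: [0.3979, 0.1213, 0.3208]
orientation: [-179.9, -0.1, -59.9]
force: [0.8, 0.3, -0.6]
opening: 0.0744
```

```bash
python3 - <<'E'
from chk import *
from scipy.optimize import least_squares
o=telemetry.get_obs();print(o["joint_pos"],tool()[0],o["force"])
C0=(.559,-.170)
low=np.array([*C0,.047]);L=[(circ(low,.025),(0,255,0)),(circ(low+[0,0,.09],.025),(0,255,0))]
for n_,x,y,wd_,ht,f in [("top",270,105,130,90,6),("scene",140,170,150,100,5.3)]:
    p=snapshot(n_);pickle.dump(dict(p),open(f"p_f_{n_}.pkl","wb"));big(p,x,y,wd_,ht,f,L,"f_"+n_);save(p,"ff_"+n_)
    C=cloud(p);q=C[(np.hypot(C[...,0]-.559,C[...,1]+.168)<.035)&(C[...,2]>.06)&(C[...,2]<.17)]
    t=q[(q[:,2]>.12)&(q[:,2]<.15)];print(n_,"top face z",np.median(t[:,2]),len(t))
    s=q[(q[:,2]>.06)&(q[:,2]<.125)];r=least_squares(lambda c:np.hypot(s[:,0]-c[0]-c[2]*(s[:,2]-.09),s[:,1]-c[1]-c[3]*(s[:,2]-.09))-.025,[.559,-.168,0,0],loss="soft_l1",f_scale=.002);print("cyl",r.x,len(s))
E
```

```text
[ 44.5444  -8.1653 -20.1016   0.1327 -77.9887 -14.4236] [0.3979 0.1213 0.3208] [ 0.7544  0.3061 -0.6392]
top top face z 0.13883094848986385 191
cyl [ 0.5627 -0.167  -0.0001  0.0062] 58
scene top face z 0.13641570000830808 227
cyl [ 0.5579 -0.1665  0.0007 -0.0001] 279
```

View pics/f_top.png

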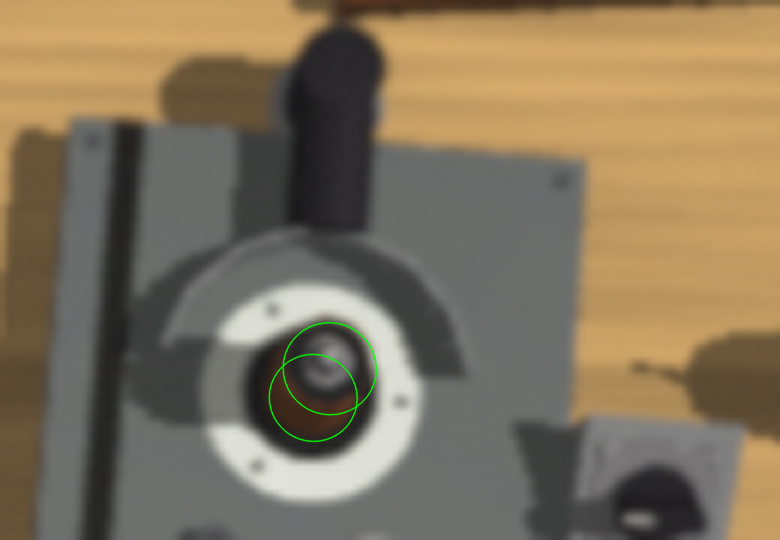

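View pics/f_scene.png

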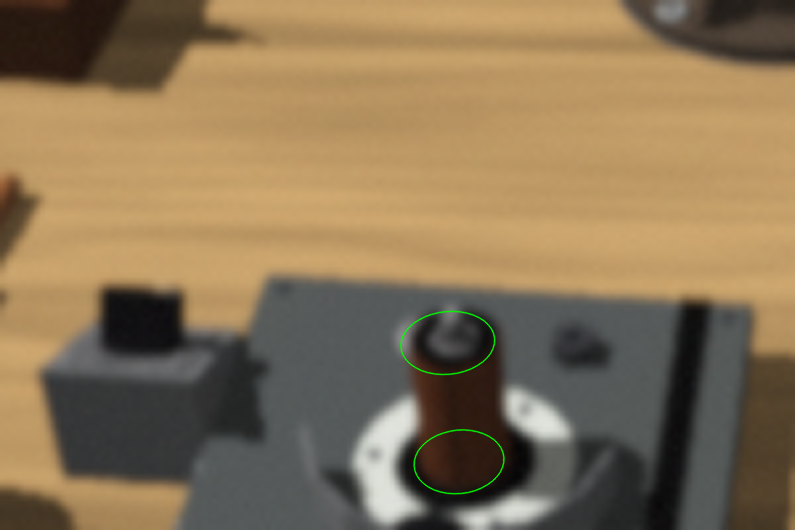

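View pics/ff_scene.png

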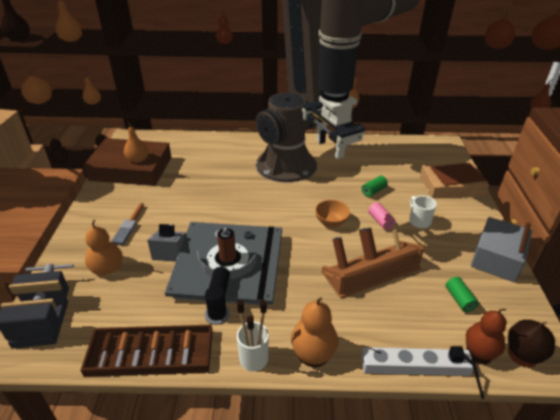

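```bash
python3 -c "
from plant import job
print(job.close_job())"
```

```text
the job is handed in; nothing more can be done
None
```

I turned the isolator off first, then lowered the fattest drum over the spindle until it touched the seat, and let go of it. The job was handed in at about 28.5 s of the 64 s allowed, and no verdict was reported.

**Isolator:** the last pictures show the bar straight across the console with its pointer mark to the left (+y).

**Drum:**
- It went down in slow steps, with no sideways force until it touched the seat at about 9 N. The calculated lower end at that moment was 47.8 mm above the bench (home is 47 mm).
- In the last pictures its top face is 136 to 139 mm above the bench (137 expected), and its tilt is below 0.01 rad.
- The spindle tip shows through the bore.

**Everything else:** the gripper is well clear. In the last wide picture the other two drums are still on their pegs and nothing else looks moved. I judged that by eye and did not measure it.

**What disagreed or failed:**
- **Cameras:** the two cameras differed by about 4 mm on where the spindle stands. I used its position relative to the held drum in the scene view, and the free descent agreed with that.
- **Grip:** gripping the drum in line with its peg was out of the arm's reach, so I held it tilted 25° in the jaws.
- **Opening reading:** it read 52 mm on the 50 mm drum. I did not find out why.

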